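# Shut and latch the guard gate of a head-test pen

## Task

The barred guard gate of the pen around the cylinder head is latched back open: lift its gravity latch bar over the hold-back catch, swing the gate shut against its spring buffer, and let the bar drop down behind the shut catch, so that the catch alone holds the gate against the buffer when you let go. Find the catch by feel and be gentle: do not ram the buffer solid or force the bar against either catch, and leave everything else on the bench where it is.

Things in the scene. Friction and masses are not known exactly. Their poses are not given: they have to be found in the camera images.
- hinge (a point): Upright hinge axis of the gate, at bench height, on the fixed steel guard pen (barred sides 125 mm high). Axes are the pen's: z up, -x out of its open mouth (robot side), shut gate along -y. At gate angle g, a gate point r along it and e behind its mid-plane lies at x = -r sin g + e cos g, y = -r cos g - e sin g from here.
- gate (a joint): Swing of the low barred gate (180 mm long, 30 to 118 mm above the bench, 12 mm thick, 0.6 kg, swings freely), rad: 0 = square across the pen's mouth, growing as it opens towards the robot side; range -0.2 to 1.35. Starts held back at 1.05 to 1.25. Latched shut it stands between -0.08 and 0.08, according to where the catch is bolted.
- bar (a joint): Lift of the gravity latch bar, rad: 0 = level (its rest, on a stop), up to 0.7 as its nose end rises; it falls by its own weight (about 0.3 kg). Flat steel bar on the gate's front face, 20 mm high, top edge 115 mm above the bench, reaching past the gate's free end. It cannot move sideways on the gate, so pushing its knob swings the gate.
- bar_pivot (a point): Pivot of the latch bar: 50 mm along the gate from the hinge, 11 mm in front of the gate's mid-plane, 105 mm above the bench.
- knob (a point): Centre of the black ball knob, 26 mm across, on an 8 mm stem on top of the latch bar: 110 mm out from the bar's pivot and 45 mm above it, so 160 mm along the gate from the hinge and 150 mm above the bench with the bar level. It is the handle: pinch it from above from any side; it turns within the grip as the gate swings.
- nose: Steel nose at the bar's free end (origin about its middle): 10 mm thick along the swing, 24 mm long, 215 mm from the hinge, 165 mm from the bar's pivot, underside 93 mm above the bench when level. To pass over either catch tooth it must rise over 18 mm (bar above 0.11 rad; 0.2 clears well). Over 20 N on it, sideways or downwards against a tooth, is too much.
- holdback_top (a point): Top of the hold-back catch: upright square steel tooth, 8 mm thick, 111 mm high, centred at gate angle 0.93. The lowered nose cannot pass it.
- catch_usual (a point): Usual place of the top (111 mm high) of the shut catch, a square steel tooth 8 mm thick without ramp, on a bracket at the pen's mouth. The bracket is bolted in slots: the true tooth, with the buffer, sits up to 15 mm from here along the pen's x, either way, and is not reported. The nose must drop down on its +x (pen) side.
- striker: Striker plate on the gate's back, 22 x 30 mm, 170 mm from the hinge, 75 mm above the bench. Coming shut it meets a rubber-tipped spring buffer on the catch's bracket: 4 N at first touch, 0.45 N more per mm, solid after 9 mm (over 12 N is ramming). Pushed in 3 mm the nose just clears behind the tooth; 5 to 8 mm is safe. Let go, the latched gate is pressed on the tooth.
- cyl_head: cast-iron cylinder head, 110 x 120 x 58 mm, standing inside the pen; bystander, origin at the middle of its underside.
- valve_cover: chipped green valve cover, 135 x 85 x 39 mm; bystander, origin at the middle of its underside.
- ratchet: steel ratchet handle, 210 mm long; bystander, origin at the middle of its underside.
- primer_bulb: black rubber primer bulb, 40 mm across, 26 mm high; bystander, origin at the middle of its underside.
- filter_housing: grey plastic air filter housing, 130 x 160 mm, 55 mm high, its flap standing open to about 165 mm; bystander, origin at the middle of its underside.
- plug_socket: steel spark plug socket standing on end, 27 mm across, 65 mm high; bystander, origin at the middle of its underside.
- grease_tin: round tin, 72 mm across, 70 mm high; bystander, origin at the middle of its underside.

How it is judged (in metres and radians):
On the way, in this order (a step that is already met when the one before it is completed fails the run):
1. the bar is lifted clear of the hold-back catch with the gate still standing open (value of joint bar above 0.11 rad and value of joint gate above 0.85 rad), for 0.05 s.
2. the gate is swung to the shut catch with the bar held up above it (value of joint bar above 0.1 rad and value of joint gate below 0.12 rad), for 0.05 s.
At the end, for the whole second after the job is handed in: The bar lies down at its rest (below 0.03 rad), the gate is shut (below 0.12 rad) and at rest (under 0.05 rad/s), and the buffer still presses on the striker with more than 2 N, the gate being held by its catch alone (value of joint bar below 0.03 rad and value of joint gate below 0.12 rad and contact force between striker and anything else above 2 N and velocity of joint gate between -0.05 and 0.05 rad/s and velocity of joint bar between -0.05 and 0.05 rad/s); the robot touches nothing.
It fails at once if the buffer is rammed solid (over 12 N on the striker plate) (contact force between striker and anything else above 12 N).
It fails at once if the bar's nose is forced against a catch (over 20 N) (contact force between nose and anything else above 20 N).
It fails at once if a bystander is moved more than 30 mm (distance of any of cyl_head, valve_cover, ratchet, primer_bulb, filter_housing, plug_socket, grease_tin from where it was at the start of the episode above 0.03 m).
It also fails if it takes over 58 s, if anything falls off the work surface, if the arm or the gripper's body presses on something with over 40 N, if the wrist force passes 120 N, or if a joint passes its speed limit or range.

## Robot

A 6-joint arm with a two-finger parallel gripper is mounted at the origin on the work surface. World frame = base frame: x ahead of the robot, y to its left, z up, the work surface at z = 0. Lengths are in m, angles in degrees, forces in N, time in s.
With the tool pointing down it reaches from about 0.3 to 0.75 m from the base axis. Payload 8.5 kg.
Tool frame: the origin (TCP) lies at the very end of the fingers, on their centre line; the grasp point (between the pads) lies 19 mm behind it (env.grip_depth is the z of the grasp point in the tool frame, in m); z points along the fingers, y is the direction in which the jaws open and shut (so a half turn about z gives the same grasp; the last joint's range is limited). The gripper opens to 85 mm and grips with 20 to 120 N. Pads are 22 mm wide; open, the fingers measure 114 mm over their backs; the gripper's body (76 mm by 85 mm) begins 54 mm behind the grasp point. The pads swing forward as they close: fully open they stand 13 mm farther back than shut.
Start: joints at [55.388, 21.807, 74.336, -0, 83.858, -12.336], TCP at [0.208, 0.509, 0.209] pointing down, gripper open.
Joint ranges: [-178.18, 178.18], [-50.72, 133.34], [12.68, 142.11], [-81.47, 261.47], [9.98, 163.14], [-165.26, 165.26]. Speed limits (degrees/s): [136.94, 136.94, 180, 180, 180, 180].

## Interface

Orientations are given as a 3x3 rotation matrix whose columns are the frame's x, y, z axes.
In Python, from rig import env gives the robot as it stands.
- The arm moves only by the tool apply_moves, never from a script. Its argument "plan" is a list of rows, each an object of numbers: "tx", "ty", "tz": the shift along the world's x, y, z in mm; "rx", "ry", "rz": the turn, a rotation vector about the world's x, y, z in rad; "jaw": the opening, from -1 (shut) to 1 (fully open). A call has 1 to 12 rows; each row is the pose to reach, as a shift and turn from the pose measured when the call began; what a row does not reach only later rows make up. A row lasts 1/10 s, in which the tool goes at most 50 mm and 8.59 degrees, less where a joint would pass 70% of its speed; a pose out of reach is approached as far as the arm can. A call with a gripper value outside its range is refused whole. The fingers move at their own pace and stop on an object; "grip_force" is the grip in N (left out, the last holds). Time passes only in rows, so rows that repeat a pose let the fingers close. It gives the time, the measured TCP pose, the force and the opening at its end, in the units of the state.
- env.observe(): the state, without advancing time (a new reading comes with each control period).
- env.get_image(name): name is "scene" or "top" or "wrist"; returns a dict with "image" (384x512x3 uint8, red, green, blue), "intrinsics" (3x3 intrinsics, pixels), "k1" (the pictures are not rectified: a ray, as slopes to the right and down, at radius r is drawn at 1 + k1 r^2 times it, then the intrinsics apply), "world_from_camera" (4x4, takes a point from camera to world coordinates). Camera axes: x right, y up, looking along -z (the intrinsics and any distortion apply to the point x, -y, -z); pixel columns grow to the right and rows downward; lengths in m; the calibration is good to about 2 mm. A picture is of the moment at which its call begins. There is no depth.
- env.close_job(): hands the job in, once; it reports no verdict.
The state is a dict: "time_s": time; "q": joint angles; "qvel": joint speeds; "joint_efforts": joint torques, N m; "position": TCP position; "tool_rot": TCP orientation; "ft_force": force on the tool from outside, world axes, zero at the start; "wrist_torque": the same for the moment, N m; "grip_width": finger opening in m.
Only numpy, scipy, OpenCV 4.12 (cv2) and the standard library are available. Lean on these libraries where they do the work, as an engineer would, in place of code of your own. Each camera call takes 0.05 s, during which the arm holds its last target.

## Working session

There is one attempt and no reset: what is moved stays moved. The work goes in short steps, Python scripts to look and compute and a tool call to move; the robot and the scene stay as the last step left them, time stands still between calls to the robot, and variables do not carry over. Pictures are saved under pics/ and viewed, and the job is handed in when it is done.

Besides the shell and the picture viewer there is one more tool, called in YAML: its name, and indented under it one key for each argument. apply_moves: Moves the arm, as the interface text tells. Its arguments: {"type":"object","properties":{"plan":{"type":"array","items":{"type":"object","properties":{"tx":{"type":"number"},"ty":{"type":"number"},"tz":{"type":"number"},"rx":{"type":"number"},"ry":{"type":"number"},"rz":{"type":"number"},"jaw":{"type":"number"}}}},"grip_force":{"type":"number"}},"required":["plan"]}

```bash
ls; mkdir -p pics
python3 - <<'E'
from rig import env
import cv2
print(env.observe())
for n in ["scene","top","wrist"]:
    d=env.get_image(n); cv2.imwrite(f"pics/{n}0.png",cv2.cvtColor(d["image"],cv2.COLOR_RGB2BGR))
    print(n,d["intrinsics"],d["k1"],d["world_from_camera"])
E
```

```text
pics
{'time_s': 0.0, 'q': array([ 5.53872700e+01,  2.18389038e+01,  7.43850326e+01, -9.94821663e-04,
        8.38578953e+01, -1.23357186e+01]), 'qvel': array([ 0.03854305,  0.03650272, -0.03563394,  0.05092208, -0.09358305,
        0.11230835]), 'joint_efforts': array([ 1.51475178e-03, -4.48461699e+01, -2.31274420e+01, -6.80338098e-05,
        4.80103932e-03, -4.60803756e-05]), 'position': array([0.20831169, 0.50866951, 0.20882971]), 'tool_rot': array([[-9.25362486e-01,  3.79082622e-01, -7.97065241e-04],
       [ 3.79083350e-01,  9.25361772e-01, -1.18525441e-03],
       [ 2.88264353e-04, -1.39894413e-03, -9.99998980e-01]]), 'ft_force': array([ 0.26189432, -0.34910284,  0.36427354]), 'wrist_torque': array([-0.01701942, -0.01241406, -0.04048914]), 'grip_width': 0.0852124009586413}
scene [[379.45601709   0.         253.68914202]
 [  0.         379.45601709 186.56485235]
 [  0.           0.           1.        ]] -0.03888845960473351 [[-0.83920895 -0.34959229  0.41654959  1.01407579]
 [ 0.54365688 -0.55746387  0.62743225  0.65254772]
 [ 0.01286587  0.75300681  0.65788693  0.79931927]
 [ 0.          0.          0.          1.        ]]
top [[352.06575835   0.         258.93687989]
 [  0.         352.06575835 194.28788066]
 [  0.           0.           1.        ]] -0.05792190640147919 [[ 1.06310508e-03  9.92341351e-01 -1.23521309e-01  4.12342701e-01]
 [-9.99981342e-01  1.79798156e-03  5.83807125e-03 -9.71967370e-03]
 [ 6.01544855e-03  1.23512797e-01  9.92324747e-01  1.28437706e+00]
 [ 0.00000000e+00  0.00000000e+00  0.00000000e+00  1.00000000e+00]]
wrist [[303.28561305   0.         256.37378049]
 [  0.         303.28561305 184.4529234 ]
 [  0.           0.           1.        ]] -0.06884104059503221 [[ 0.37816897 -0.88378717 -0.27551492  0.13767651]
 [ 0.9257329   0.36019148  0.11524187  0.53721625]
 [-0.00261116 -0.29863413  0.9543641   0.37352307]
 [ 0.          0.          0.          1.        ]]
```

View pics/scene0.png

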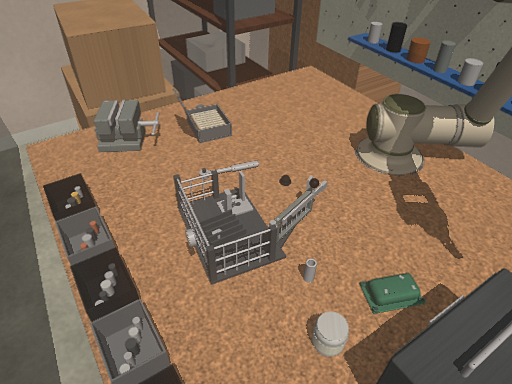

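View pics/top0.png

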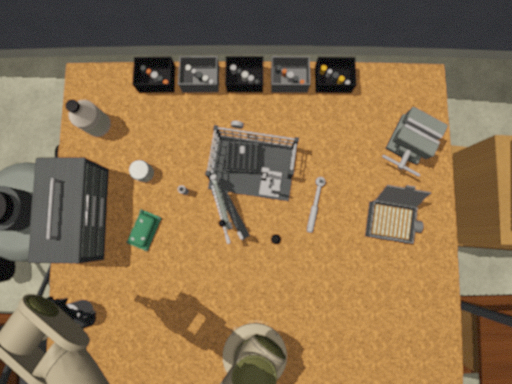

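Run:
```python
import cv2
for n,(x0,y0,x1,y1) in {"top":(180,60,340,200),"scene":(180,60,400,240)}.items():
    im=cv2.imread(f"pics/{n}0.png")[y0:y1,x0:x1]
    s=min(800/(x1-x0),600/(y1-y0)); s=int(s)
    cv2.imwrite(f"pics/{n}0z.png",cv2.resize(im,None,fx=s,fy=s,interpolation=cv2.INTER_CUBIC)); print(n,s)
```

```text
top 4
scene 3
```

View pics/top0z.png

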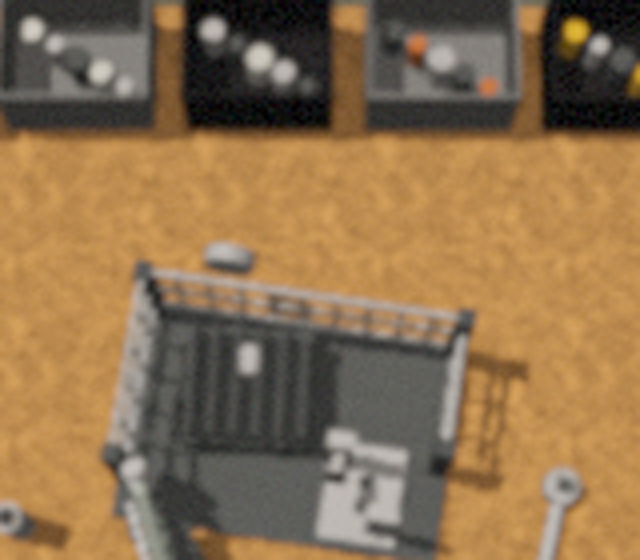

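View pics/scene0z.png

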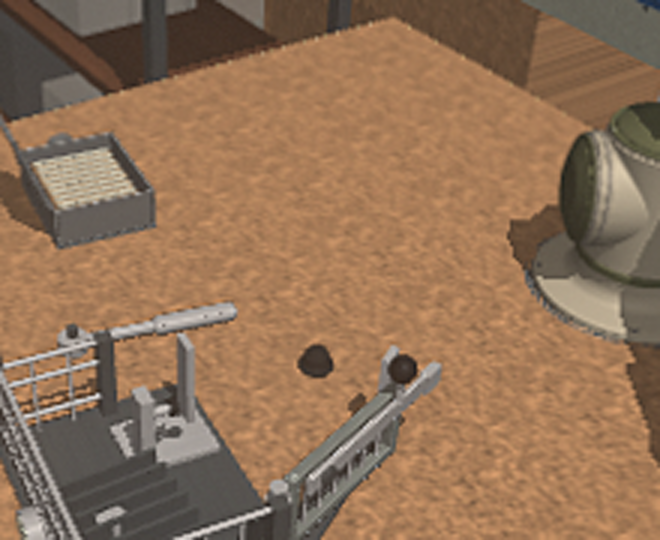

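View pics/wrist0.png

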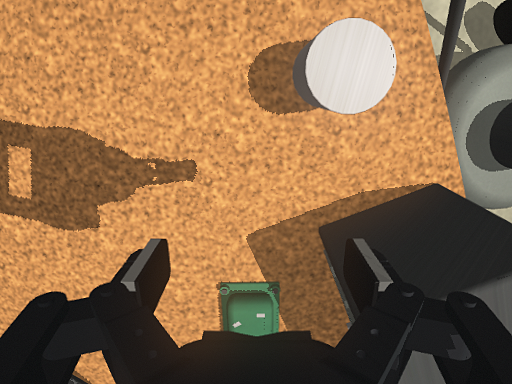

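```bash
cat > h.py <<'E'
from rig import env
import cv2, numpy as np
def snap(n,name):
    d=env.get_image(n); cv2.imwrite(f"pics/{name}.png",cv2.cvtColor(d["image"],cv2.COLOR_RGB2BGR)); return d
def ray(d,u,v):
    K=np.array(d["intrinsics"]); 
    s=np.array([(u-K[0,2])/K[0,0],(v-K[1,2])/K[1,1]])
    dist=np.array([d["k1"],0,0,0],float)
    p=cv2.undistortPoints(np.array([[[u,v]]],float),K,dist)[0,0]
    T=np.array(d["world_from_camera"]); r=T[:3,:3]@np.array([p[0],-p[1],-1]); return T[:3,3],r/np.linalg.norm(r)
def onz(d,u,v,z):
    o,r=ray(d,u,v); return o+r*(z-o[2])/r[2]
def tri(d1,p1,d2,p2):
    o1,r1=ray(d1,*p1);o2,r2=ray(d2,*p2)
    A=np.stack([r1,-r2],1); t=np.linalg.lstsq(A,o2-o1,rcond=None)[0]
    a=o1+r1*t[0];b=o2+r2*t[1]; return (a+b)/2,np.linalg.norm(a-b)
def proj(d,P):
    T=np.linalg.inv(np.array(d["world_from_camera"])); p=T[:3,:3]@np.array(P)+T[:3,3]
    s=np.array([p[0]/-p[2],-p[1]/-p[2]]); s=s*(1+d["k1"]*(s@s)); K=np.array(d["intrinsics"])
    return K[0,0]*s[0]+K[0,2],K[1,1]*s[1]+K[1,2]
def zoom(src,dst,box,s):
    x0,y0,x1,y1=box
    cv2.imwrite(f"pics/{dst}.png",cv2.resize(cv2.imread(f"pics/{src}.png")[y0:y1,x0:x1],None,fx=s,fy=s,interpolation=cv2.INTER_CUBIC))
E
python3 - <<'E'
from h import *
zoom("top0","top0k",(195,150,295,250),6)
for n,box in {"top":(195,170,290,250),"scene":(270,160,340,220)}.items():
    im=cv2.imread(f"pics/{n}0.png"); m=(im.max(2)<45).astype(np.uint8)
    nn,l,st,c=cv2.connectedComponentsWithStats(m)
    for i in range(1,nn):
        if box[0]<c[i][0]<box[2] and box[1]<c[i][1]<box[3] and st[i,4]>5: print(n,c[i],st[i])
E
```

```text
top [289.5 176. ] [289 175   2   3   6]
top [222.42857143 222.71428571] [220 221   5   4  14]
top [276.02564103 238.8974359 ] [273 236   7   7  39]
```

View pics/top0k.png

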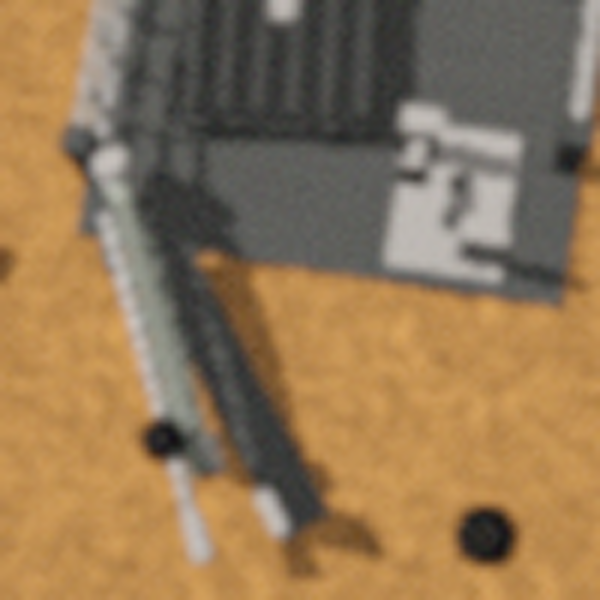

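Run:
```python
from h import *
dt=env.get_image("top");ds=env.get_image("scene")
zoom("scene0","s0a",(165,150,335,285),4)
print("knob",tri(dt,(222.3,222.8),ds,(314.2,182.8)), onz(dt,222.3,222.8,.15),onz(ds,314.2,182.8,.15))
print("hinge",tri(dt,(213.3,176.7),ds,(273,222)))
for p in [(213.3,176.7),(208.5,173.5),(290,175.5),(215.75,127.5),(296.25,140)]: print(p,onz(dt,*p,.125))
```

```text
knob (array([0.45951688, 0.10290374, 0.14847147]), np.float64(0.004117190236095741)) [0.4609365  0.10132652 0.15      ] [0.45927027 0.10554821 0.15      ]
hinge (array([0.61555514, 0.13806732, 0.11746125]), np.float64(0.003544123678701035))
(213.3, 176.7) [0.61558628 0.13597167 0.125     ]
(208.5, 173.5) [0.62642198 0.15224221 0.125     ]
(290, 175.5) [ 0.6201693 -0.1203689  0.125    ]
(215.75, 127.5) [0.78566484 0.13082492 0.125     ]
(296.25, 140) [ 0.74249353 -0.14293921  0.125     ]
```

View pics/s0a.png

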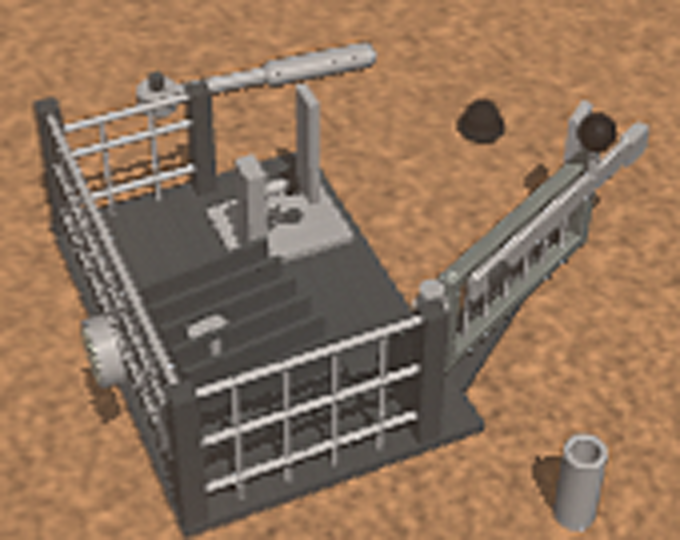

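apply_moves:
  plan:
    - {"tz": 40, "rz": -0.15, "jaw": 1}
    - {"tx": 30, "ty": -40, "tz": 50, "rz": -0.3}
    - {"tx": 252, "ty": -406, "tz": 50, "rz": -2.45}
    - {"tx": 252, "ty": -406, "tz": 50, "rz": -2.45}
    - {"tx": 252, "ty": -406, "tz": 50, "rz": -2.45}
    - {"tx": 252, "ty": -406, "tz": 50, "rz": -2.45}
    - {"tx": 252, "ty": -406, "tz": 50, "rz": -2.45}
    - {"tx": 252, "ty": -406, "tz": 50, "rz": -2.45}
    - {"tx": 252, "ty": -406, "tz": 50, "rz": -2.45}
    - {"tx": 252, "ty": -406, "tz": 50, "rz": -2.45}
    - {"tx": 252, "ty": -406, "tz": 50, "rz": -2.45}
    - {"tx": 252, "ty": -406, "tz": 50, "rz": -2.45}

```text
validation failed for argument at $.pl...
```

Run:
```python
from h import *
o=env.observe(); print(o["position"],o["tool_rot"],o["q"])
```

```text
[0.20838466 0.50883281 0.20915413] [[-9.25383999e-01  3.79030738e-01 -3.92287843e-04]
 [ 3.79030907e-01  9.25383861e-01 -5.31385901e-04]
 [ 1.61605249e-04 -6.40425227e-04 -9.99999782e-01]] [ 5.53896171e+01  2.18222706e+01  7.43564123e+01  1.21261016e-03
  8.38591418e+01 -1.23368480e+01]
```

apply_moves:
  plan:
    - {"tx": 0, "ty": 0, "tz": 40, "rx": 0, "ry": 0, "rz": -0.15, "jaw": 1}
    - {"tx": 30, "ty": -40, "tz": 50, "rx": 0, "ry": 0, "rz": -0.3, "jaw": 1}
    - {"tx": 252, "ty": -406, "tz": 50, "rx": 0, "ry": 0, "rz": -2.45, "jaw": 1}
    - {"tx": 252, "ty": -406, "tz": 50, "rx": 0, "ry": 0, "rz": -2.45, "jaw": 1}
    - {"tx": 252, "ty": -406, "tz": 50, "rx": 0, "ry": 0, "rz": -2.45, "jaw": 1}
    - {"tx": 252, "ty": -406, "tz": 50, "rx": 0, "ry": 0, "rz": -2.45, "jaw": 1}
    - {"tx": 252, "ty": -406, "tz": 50, "rx": 0, "ry": 0, "rz": -2.45, "jaw": 1}
    - {"tx": 252, "ty": -406, "tz": 50, "rx": 0, "ry": 0, "rz": -2.45, "jaw": 1}
    - {"tx": 252, "ty": -406, "tz": 50, "rx": 0, "ry": 0, "rz": -2.45, "jaw": 1}
    - {"tx": 252, "ty": -406, "tz": 50, "rx": 0, "ry": 0, "rz": -2.45, "jaw": 1}
    - {"tx": 252, "ty": -406, "tz": 50, "rx": 0, "ry": 0, "rz": -2.45, "jaw": 1}
    - {"tx": 252, "ty": -406, "tz": 50, "rx": 0, "ry": 0, "rz": -2.45, "jaw": 1}

```text
time_s: 1.45
position: [0.462, 0.0998, 0.2587]
tool_rot: [[0.588, 0.809, -0.001], [0.809, -0.588, -0.0], [-0.001, -0.001, -1.0]]
ft_force: [-0.0, -0.4, 0.5]
grip_width: 0.0854
```

apply_moves:
  plan:
    - {"tx": 0, "ty": 0, "tz": 0, "rx": 0, "ry": 0, "rz": -0.65, "jaw": 1}
    - {"tx": 0, "ty": 0, "tz": 0, "rx": 0, "ry": 0, "rz": -0.65, "jaw": 1}
    - {"tx": 0, "ty": 0, "tz": 0, "rx": 0, "ry": 0, "rz": -0.65, "jaw": 1}
    - {"tx": 0, "ty": 0, "tz": 0, "rx": 0, "ry": 0, "rz": -0.65, "jaw": 1}
    - {"tx": 0, "ty": 0, "tz": 0, "rx": 0, "ry": 0, "rz": -0.65, "jaw": 1}
    - {"tx": 0, "ty": 0, "tz": 0, "rx": 0, "ry": 0, "rz": -0.65, "jaw": 1}

```text
time_s: 2.05
position: [0.4619, 0.0998, 0.2586]
tool_rot: [[0.958, 0.288, -0.001], [0.288, -0.958, 0.001], [-0.001, -0.001, -1.0]]
ft_force: [-0.6, 0.0, -0.5]
grip_width: 0.0854
```

Run:
```python
from h import *
o=env.observe(); print(o["position"],o["tool_rot"],o["q"])
d=snap("wrist","w1")
for P in [(.46,.103,.15),(.6155,.137,.12)]: print(proj(d,P))
im=cv2.imread("pics/w1.png")
cv2.imwrite("pics/w1b.png",cv2.resize(im,None,fx=1.5,fy=1.5,interpolation=cv2.INTER_CUBIC))
```

```text
[0.46194958 0.09979485 0.25859828] [[ 9.57751425e-01  2.87595947e-01 -8.82504123e-04]
 [ 2.87596447e-01 -9.57751550e-01  5.01428161e-04]
 [-7.01010985e-04 -7.34048586e-04 -9.99999485e-01]] [-2.22201843e+00  1.20092199e+01  8.03655147e+01  2.67696682e-02
  8.76769053e+01  7.10627815e+01]
(np.float64(251.57716920585253), np.float64(175.42997823749937))
(np.float64(265.078614398433), np.float64(-3.5827895836297046))
```

View pics/w1b.png

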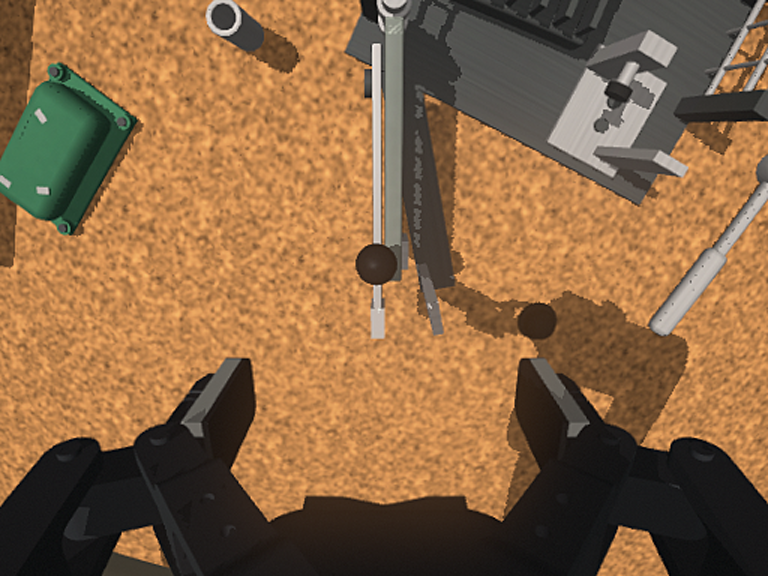

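Run:
```python
from h import *
zoom("w1","w1t",(350,0,500,150),5)
zoom("w1","w1h",(220,0,340,230),3)
```

```text
(no output)
```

View pics/w1t.png

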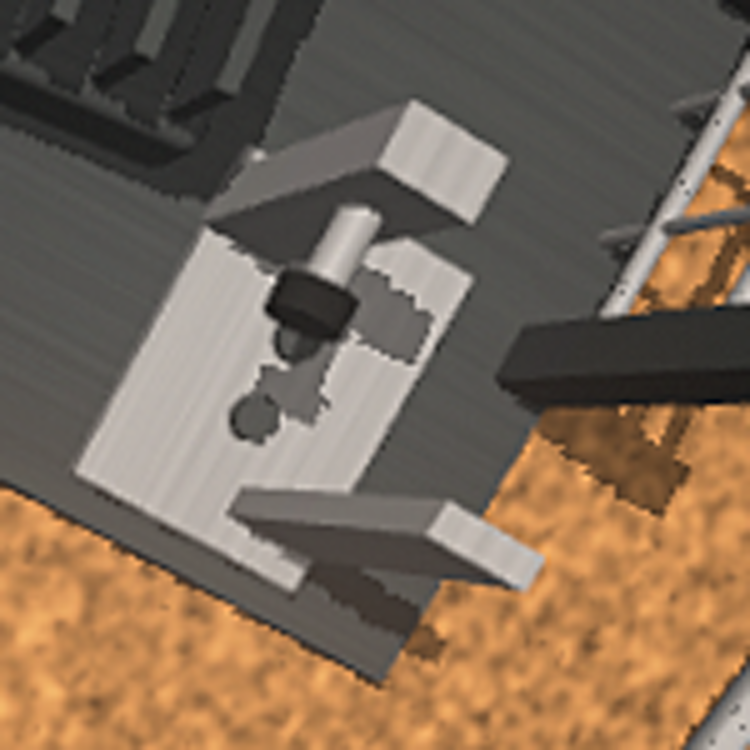

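View pics/w1h.png

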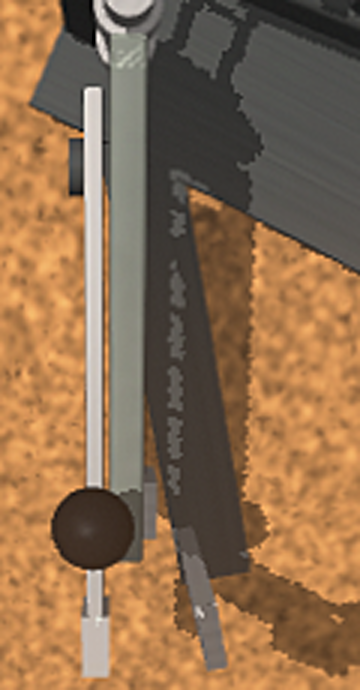

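Run:
```python
from h import *
d=env.get_image("wrist")
k=onz(d,220+93/3,528/3,.15); print("knob",k)
T=[onz(d,350+a/5,b/5,.111) for a,b in [(447,500),(545,560),(525,592),(428,537)]]
for t in T: print("tooth",t)
e=T[1]-T[0]; e2=T[2]-T[3]; print("yaw psi", np.arctan2(e[0],-e[1]),np.arctan2(e2[0],-e2[1]), np.linalg.norm(e),np.linalg.norm(T[2]-T[1]))
# bar top edges z=.115 line, gate edges z=.118
for nm,a,b,z in [("gateR",(144,80),(143,480),.118),("gateL",(110,80),(110,480),.118),("barL",(86,100),(87,480),.115),("barR",(101,100),(103,480),.115)]:
    A=onz(d,220+a[0]/3,a[1]/3,z);B=onz(d,220+b[0]/3,b[1]/3,z); v=B-A; print(nm,A,B,np.arctan2(-v[0],-v[1]))
print("gate end",onz(d,220+143/3,560/3,.118))
for z in (.12,.125,.13): print("hinge",onz(d,220+126/3,8/3,z))
# floor front edge z~.003
A=onz(d,350+0,485/5,.004);B=onz(d,350+380/5,685/5,.004);v=B-A;print("floor",A,B,np.arctan2(v[0],-v[1]))
for z in [.084,.085]: print("nose top",onz(d,220+96/3,645/3,.117))
```

```text
knob [0.45931549 0.10335932 0.15      ]
tooth [ 0.58209068 -0.06028163  0.111     ]
tooth [ 0.57785246 -0.08615011  0.111     ]
tooth [ 0.57052529 -0.08496157  0.111     ]
tooth [ 0.57406076 -0.05965928  0.111     ]
yaw psi -0.1623943546601881 -0.13883029853137047 0.026213370050859466 0.007422934293155743
gateR [0.59223009 0.12722934 0.118     ] [0.47181794 0.08973923 0.118     ] 1.268961117981432
gateL [0.58918185 0.13722204 0.118     ] [0.46852794 0.1005742  0.118     ] 1.2759087063995738
barL [0.58197257 0.14284717 0.115     ] [0.46555979 0.10799756 0.115     ] 1.279924579935682
barR [0.58332532 0.13837147 0.115     ] [0.46716843 0.10269228 0.115     ] 1.2727802770629333
gate end [0.4443062  0.08105818 0.118     ]
hinge [0.60965579 0.13841841 0.12      ]
hinge [0.6084278  0.13813445 0.125     ]
hinge [0.60719981 0.13785048 0.13      ]
floor [ 0.56327304 -0.00188833  0.004     ] [ 0.54577624 -0.12636305  0.004     ] -0.13965012844184974
nose top [0.40796982 0.08751154 0.117     ]
nose top [0.40796982 0.08751154 0.117     ]
```

apply_moves:
  plan:
    - {"tx": -3, "ty": 3.5, "tz": -40, "rx": 0, "ry": 0, "rz": 0, "jaw": 1}
    - {"tx": -3, "ty": 3.5, "tz": -75, "rx": 0, "ry": 0, "rz": 0, "jaw": 1}
    - {"tx": -3, "ty": 3.5, "tz": -105, "rx": 0, "ry": 0, "rz": 0, "jaw": 1}
    - {"tx": -3, "ty": 3.5, "tz": -128, "rx": 0, "ry": 0, "rz": 0, "jaw": 1}
    - {"tx": -3, "ty": 3.5, "tz": -128, "rx": 0, "ry": 0, "rz": 0, "jaw": 1}
    - {"tx": -3, "ty": 3.5, "tz": -128, "rx": 0, "ry": 0, "rz": 0, "jaw": 1}
  grip_force: 30

```text
time_s: 2.75
position: [0.4593, 0.1033, 0.1313]
tool_rot: [[0.957, 0.291, -0.0], [0.291, -0.957, 0.0], [-0.0, -0.001, -1.0]]
ft_force: [-0.0, -0.4, -0.6]
grip_width: 0.0851
```

Run:
```python
from h import *
d=snap("wrist","w2"); snap("scene","s2"); zoom("s2","s2z",(230,120,380,240),5)
print(env.observe()["position"],env.observe()["ft_force"])
```

```text
[0.45975885 0.10330576 0.13197429] [ 0.1713298   0.38511244 -0.77198572]
```

View pics/w2.png

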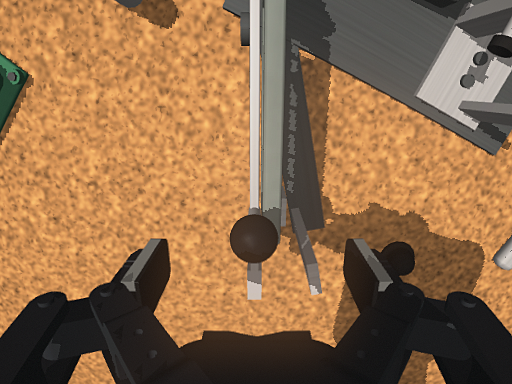

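View pics/s2z.png

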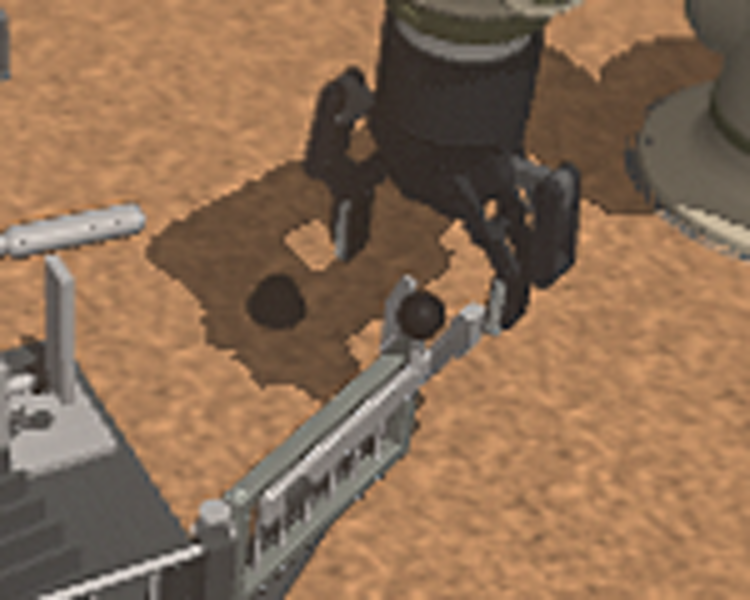

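Run:
```python
from h import *
d=env.get_image("wrist"); im=cv2.imread("pics/w2.png")
m=((im.max(2)<75)).astype(np.uint8)[195:280,215:290]
nn,l,st,c=cv2.connectedComponentsWithStats(m); i=1+st[1:,4].argmax(); print(st[i],c[i]+[215,195])
print(onz(d,254,239,.15), env.observe()["position"])
```

```text
[  15   17   49   51 1786] [253.78835386 238.05151176]
[0.45895845 0.1035362  0.15      ] [0.45972428 0.10329976 0.13194211]
```

Centred within 1 mm. Close on the knob.

apply_moves:
  plan:
    - {"tx": -1, "ty": 0, "tz": -2, "rx": 0, "ry": 0, "rz": 0, "jaw": 0}
    - {"tx": -1, "ty": 0, "tz": -2, "rx": 0, "ry": 0, "rz": 0, "jaw": -0.2}
    - {"tx": -1, "ty": 0, "tz": -2, "rx": 0, "ry": 0, "rz": 0, "jaw": -1}
    - {"tx": -1, "ty": 0, "tz": -2, "rx": 0, "ry": 0, "rz": 0, "jaw": -1}
    - {"tx": -1, "ty": 0, "tz": -2, "rx": 0, "ry": 0, "rz": 0, "jaw": -1}
    - {"tx": -1, "ty": 0, "tz": -2, "rx": 0, "ry": 0, "rz": 0, "jaw": -1}
    - {"tx": -1, "ty": 0, "tz": -2, "rx": 0, "ry": 0, "rz": 0, "jaw": -1}
  grip_force: 35

```text
time_s: 3.6
position: [0.4588, 0.1033, 0.1303]
tool_rot: [[0.957, 0.29, 0.002], [0.29, -0.957, 0.0], [0.002, 0.0, -1.0]]
ft_force: [-1.5, -0.8, 6.0]
grip_width: 0.0217
```

Run:
```python
from h import *
d=snap("wrist","w3"); o=env.observe();print(o["position"],o["ft_force"],o["grip_width"],o["tool_rot"])
H=np.array([.6155,.1395]); psi=-.142
def knob(g,b):
    r=.05+.11*np.cos(b)-.045*np.sin(b); e=-.011
    x=-r*np.sin(g)+e*np.cos(g); y=-r*np.cos(g)-e*np.sin(g); c,s=np.cos(psi),np.sin(psi)
    return H+[c*x-s*y,s*x+c*y], .105+.11*np.sin(b)+.045*np.cos(b)
k0,_=knob(1.13,0); print(k0)
for g,b in [(1.13,.12),(1.13,.25)]+[(g,.25) for g in (1.0,.87,.74,.61,.48,.35,.22,.1,.05,0,-.02,-.04,-.07)]:
    k,z=knob(g,b); print(g,b,((k-k0)*1000).round(1),round((z-.15)*1000,1))
```

```text
[0.45877027 0.10325935 0.13026393] [-2.09944389 -0.01024816  6.10971723] 0.021703804734243284 [[ 9.56957915e-01  2.90218440e-01  2.19231977e-03]
 [ 2.90218548e-01 -9.56960354e-01  2.75771766e-04]
 [ 2.17799715e-03  3.72349886e-04 -9.99997559e-01]]
[0.45935129 0.10291339]
1.13 0.12 [5.9 1.8] 12.8
1.13 0.25 [13.9  4.3] 25.8
1.0 0.25 [ 19.3 -13.9] 25.8
0.87 0.25 [ 27.  -31.2] 25.8
0.74 0.25 [ 36.9 -47.4] 25.8
0.61 0.25 [ 48.8 -62.1] 25.8
0.48 0.25 [ 62.5 -75.2] 25.8
0.35 0.25 [ 77.7 -86.4] 25.8
0.22 0.25 [ 94.4 -95.5] 25.8
0.1 0.25 [ 110.6 -102. ] 25.8
0.05 0.25 [ 117.6 -104.1] 25.8
0 0.25 [ 124.7 -105.8] 25.8
-0.02 0.25 [ 127.5 -106.4] 25.8
-0.04 0.25 [ 130.4 -107. ] 25.8
-0.07 0.25 [ 134.7 -107.7] 25.8
```

View pics/w3.png

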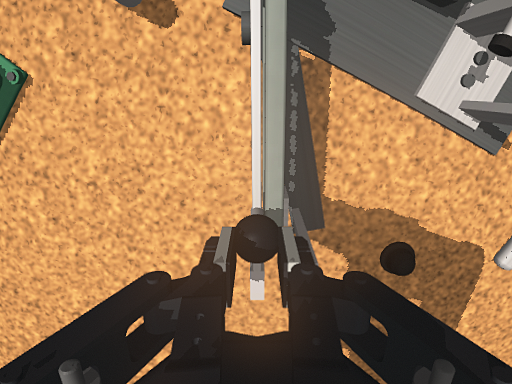

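Run:
```python
from h import *
snap("scene","s3"); zoom("s3","s3z",(270,130,350,210),7)
zoom("w3","w3z",(190,190,320,310),6)
```

```text
(no output)
```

View pics/s3z.png

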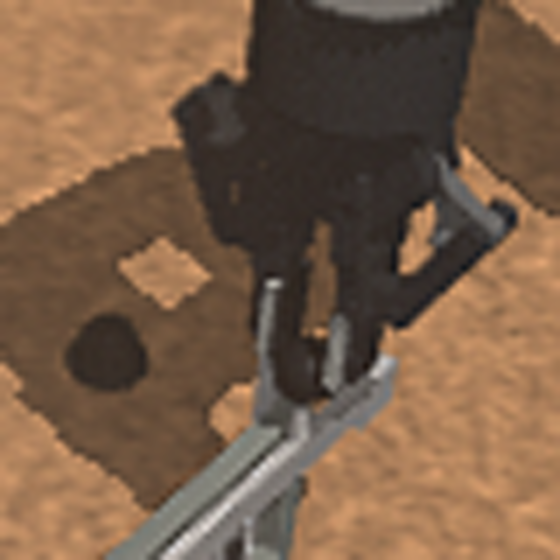

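View pics/w3z.png

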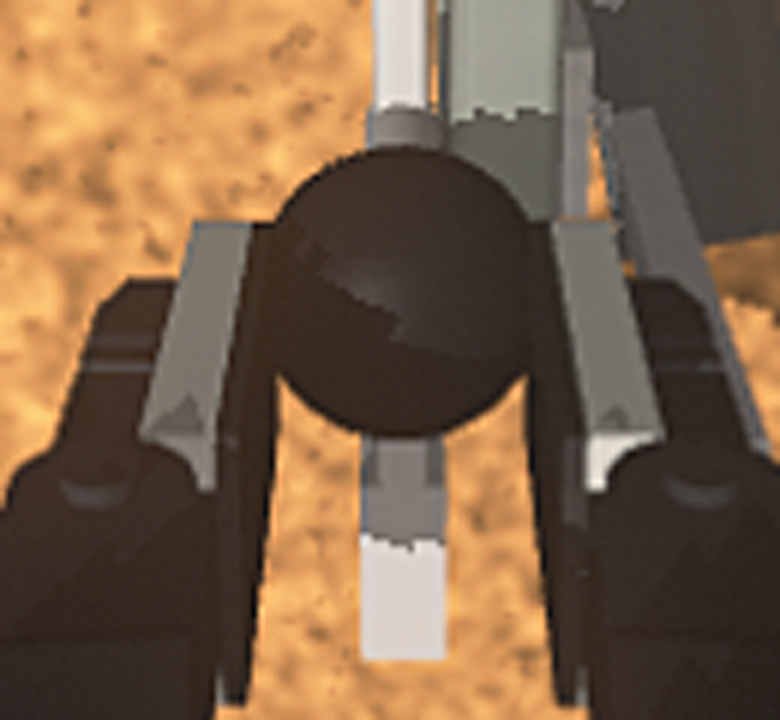

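apply_moves:
  plan:
    - {"tx": 2.3, "ty": 0.7, "tz": 5.4, "rx": 0, "ry": 0, "rz": 0, "jaw": -1}
    - {"tx": 4.8, "ty": 1.5, "tz": 10.8, "rx": 0, "ry": 0, "rz": 0, "jaw": -1}
    - {"tx": 7.6, "ty": 2.3, "tz": 16, "rx": 0, "ry": 0, "rz": 0, "jaw": -1}
    - {"tx": 10.6, "ty": 3.2, "tz": 21, "rx": 0, "ry": 0, "rz": 0, "jaw": -1}
    - {"tx": 14, "ty": 4.3, "tz": 26, "rx": 0, "ry": 0, "rz": 0, "jaw": -1}
    - {"tx": 14, "ty": 4.3, "tz": 26, "rx": 0, "ry": 0, "rz": 0, "jaw": -1}
    - {"tx": 14, "ty": 4.3, "tz": 26, "rx": 0, "ry": 0, "rz": 0, "jaw": -1}
  grip_force: 35

```text
time_s: 4.4
position: [0.4731, 0.1076, 0.1565]
tool_rot: [[0.957, 0.29, 0.003], [0.29, -0.957, 0.0], [0.003, 0.001, -1.0]]
ft_force: [-0.9, 0.4, -0.4]
grip_width: -0.0003
```

Run:
```python
from h import *
d=snap("wrist","w4");snap("scene","s4"); o=env.observe();print(o["time_s"],o["position"],o["ft_force"],o["grip_width"])
a=cv2.resize(cv2.imread("pics/w4.png")[150:330,170:350],None,fx=3,fy=3);b=cv2.resize(cv2.imread("pics/s4.png")[120:210,260:350],None,fx=6,fy=6)[:540]
cv2.imwrite("pics/c4.png",cv2.resize(np.hstack([a,b]),(800,400)))
```

```text
4.5 [0.47271892 0.10757448 0.15620199] [-0.49586159 -0.08896045 -0.10343465] -0.0003614902446540891
```

View pics/c4.png

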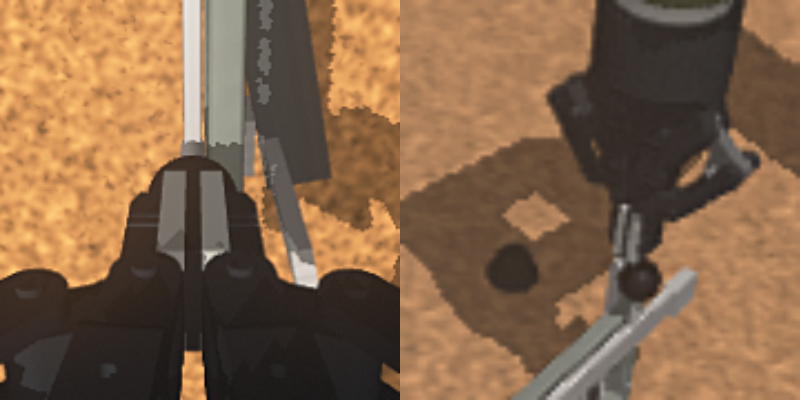

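Run:
```python
from h import *
d=env.get_image("scene"); w=env.get_image("wrist"); o=env.observe(); print(o["position"])
p=o["position"]
for dz in (0,.01,.02): print(dz,proj(d,p+[0,0,dz]),proj(w,p+[0,0,dz]))
print(proj(d,(.459,.103,.15)))
R=o["tool_rot"]; print(R, env.grip_depth)
zoom("s4","s4z",(285,140,345,200),10); zoom("w4","w4z",(200,190,320,310),6)
```

```text
[0.4726713  0.10754709 0.15616994]
0 (np.float64(311.0139683813085), np.float64(183.19954792508722)) (np.float64(254.96284693050754), np.float64(223.73421647010926))
0.01 (np.float64(311.445576514212), np.float64(180.27602133962554)) (np.float64(254.90737635619305), np.float64(231.21086633958765))
0.02 (np.float64(311.88269516059154), np.float64(177.3133104299273)) (np.float64(254.84553774640827), np.float64(239.56104450539965))
(np.float64(313.6599782550831), np.float64(182.23387125501088))
[[ 9.56975380e-01  2.90162212e-01  2.00316198e-03]
 [ 2.90162209e-01 -9.56977431e-01  2.98568173e-04]
 [ 2.00361401e-03  2.95519513e-04 -9.99997949e-01]] -0.0187
```

View pics/s4z.png

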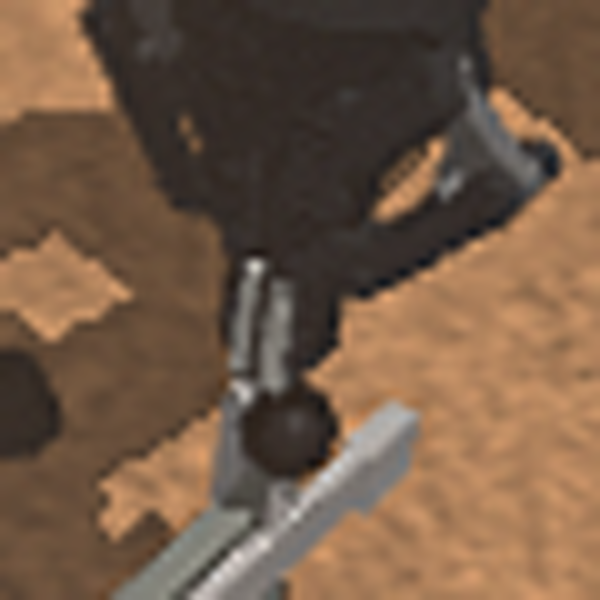

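View pics/w4z.png

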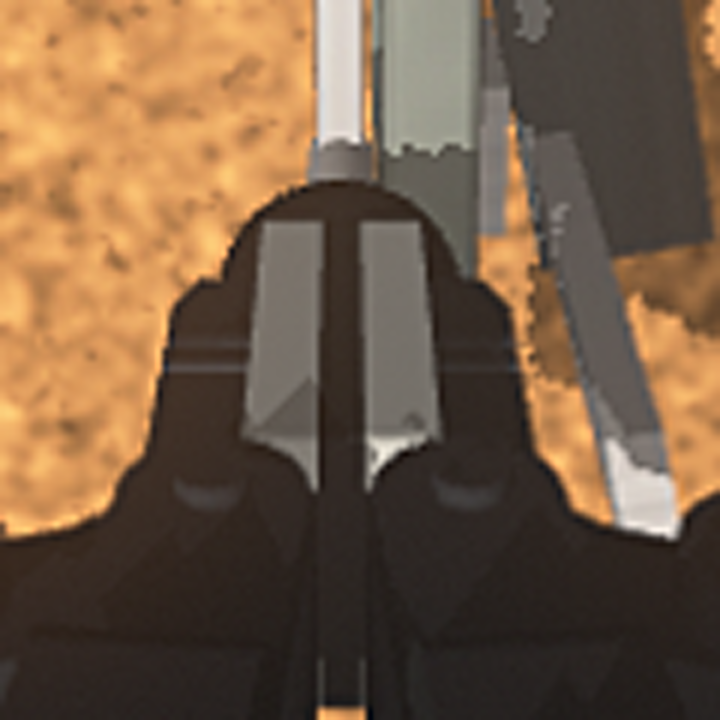

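Run:
```python
from h import *
d=env.get_image("scene"); w=env.get_image("wrist"); o=env.observe(); p=o["position"]; x=o["tool_rot"][:,0]
for h in (0,.005,.01,.015,.02,.025,.03,.035): print(h,proj(w,p+.011*x+[0,0,h]),proj(d,p+.011*x+[0,0,h]))
print(w["world_from_camera"][:3,3],p)
```

```text
0 (np.float64(254.97139266673904), np.float64(206.42569984317012)) (np.float64(308.6407711649698), np.float64(185.27826705571152))
0.005 (np.float64(254.94388177603568), np.float64(209.66232142824575)) (np.float64(308.8494865834066), np.float64(183.81866257744372))
0.01 (np.float64(254.91483057054592), np.float64(213.08260941322104)) (np.float64(309.0595374196734), np.float64(182.34926360896836))
0.015 (np.float64(254.88410770722857), np.float64(216.7024559383562)) (np.float64(309.27093573533756), np.float64(180.8699765459338))
0.02 (np.float64(254.85156670982767), np.float64(220.53961491248467)) (np.float64(309.48369372511024), np.float64(179.38070666423076))
0.025 (np.float64(254.81704376717647), np.float64(224.6139782958544)) (np.float64(309.6978237184154), np.float64(177.88135810473625))
0.03 (np.float64(254.78035514533983), np.float64(228.94790206646417)) (np.float64(309.91333818097195), np.float64(176.37183385784843))
0.035 (np.float64(254.74129413498088), np.float64(233.56659233195543)) (np.float64(310.13024971639055), np.float64(174.85203574781048))
[0.54544783 0.12902234 0.32094038] [0.47271646 0.10753798 0.15616965]
```

apply_moves:
  plan:
    - {"tx": 0, "ty": 0, "tz": 15, "rx": 0, "ry": 0, "rz": 0, "jaw": -1}
    - {"tx": 0, "ty": 0, "tz": 30, "rx": 0, "ry": 0, "rz": 0, "jaw": 0}
    - {"tx": -14, "ty": -4.3, "tz": 30, "rx": 0, "ry": 0, "rz": 0, "jaw": 0}
    - {"tx": -14, "ty": -4.3, "tz": 30, "rx": 0, "ry": 0, "rz": 0, "jaw": 0}
    - {"tx": -14, "ty": -4.3, "tz": 30, "rx": 0, "ry": 0, "rz": 0, "jaw": 0}

```text
time_s: 5.2
position: [0.4588, 0.1032, 0.1861]
tool_rot: [[0.957, 0.29, 0.002], [0.29, -0.957, 0.0], [0.002, 0.0, -1.0]]
ft_force: [0.2, -0.4, 0.5]
grip_width: 0.0427
```

Run:
```python
from h import *
w=snap("wrist","w5");d=snap("scene","s5"); o=env.observe();print(o["time_s"],o["position"],o["ft_force"],o["grip_width"])
p=o["position"];R=o["tool_rot"]
for y in (-.0212,.0212):
  for h in (0,.01,.02,.03,.04):
    P=p+R@[.011,y,-h]; print(y,h,np.round(proj(w,P),1),np.round(proj(d,P),1))
zoom("s5","s5z",(280,130,350,200),8); zoom("w5","w5z",(190,170,320,290),6)
```

```text
5.3 [0.45901936 0.10329767 0.18593682] [ 0.19281454 -0.73829208  0.15434332] 0.04265685792397767
-0.0212 0 [218.6 206. ] [320.  177.2]
-0.0212 0.01 [216.5 212.6] [320.5 174.2]
-0.0212 0.02 [214.2 220.1] [321.  171.1]
-0.0212 0.03 [211.5 228.5] [321.5 167.9]
-0.0212 0.04 [208.5 238. ] [322.1 164.8]
0.0212 0 [291.3 206. ] [306.1 170.3]
0.0212 0.01 [293.3 212.7] [306.6 167.3]
0.0212 0.02 [295.6 220.1] [307.  164.2]
0.0212 0.03 [298.1 228.5] [307.4 161.1]
0.0212 0.04 [300.9 238. ] [307.8 158. ]
```

View pics/s5z.png

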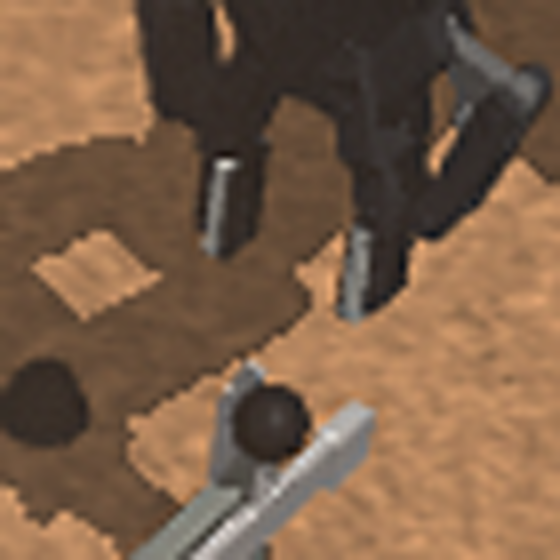

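View pics/w5z.png

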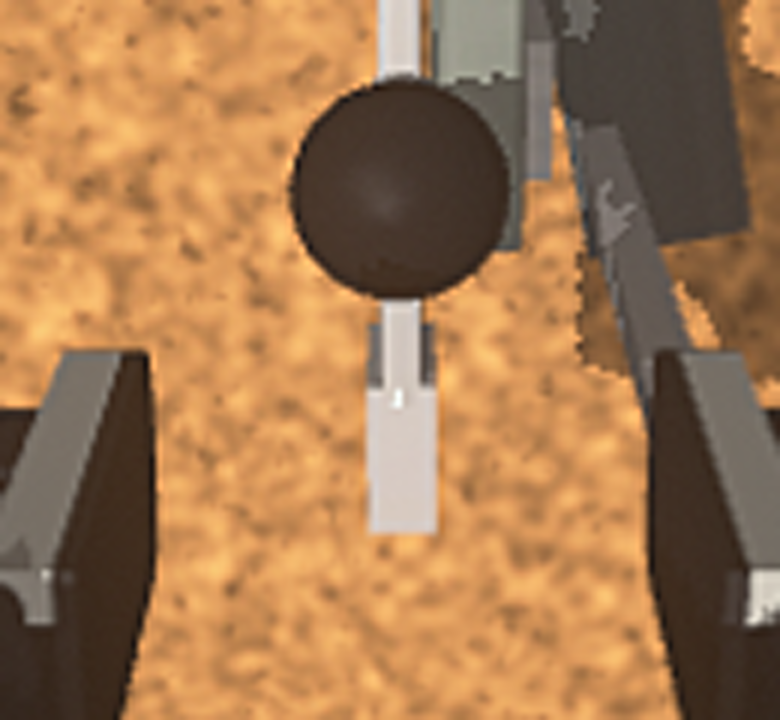

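apply_moves:
  plan:
    - {"tx": 0, "ty": 0, "tz": -25, "rx": 0, "ry": 0, "rz": 0, "jaw": 0}
    - {"tx": 0, "ty": 0, "tz": -45, "rx": 0, "ry": 0, "rz": 0, "jaw": 0}
    - {"tx": 0, "ty": 0, "tz": -60, "rx": 0, "ry": 0, "rz": 0, "jaw": 0}
    - {"tx": 0, "ty": 0, "tz": -70, "rx": 0, "ry": 0, "rz": 0, "jaw": 0}
    - {"tx": 0, "ty": 0, "tz": -78, "rx": 0, "ry": 0, "rz": 0, "jaw": 0}
    - {"tx": 0, "ty": 0, "tz": -78, "rx": 0, "ry": 0, "rz": 0, "jaw": 0}

```text
time_s: 5.9
position: [0.4589, 0.1033, 0.1072]
tool_rot: [[0.957, 0.29, 0.0], [0.29, -0.957, 0.0], [0.0, -0.0, -1.0]]
ft_force: [-0.2, 0.1, 0.1]
grip_width: 0.0431
```

Run:
```python
from h import *
w=snap("wrist","w6");d=snap("scene","s6"); o=env.observe();print(o["time_s"],o["position"],o["ft_force"],o["grip_width"])
a=cv2.resize(cv2.imread("pics/w6.png")[160:290,190:320],(400,400));b=cv2.resize(cv2.imread("pics/s6.png")[140:205,280:345],(400,400))
cv2.imwrite("pics/c6.png",np.hstack([a,b]))
```

```text
6.0 [0.45937829 0.10329364 0.10829873] [-0.34653482 -0.3063095   0.11470895] 0.04273774903545128
```

View pics/c6.png

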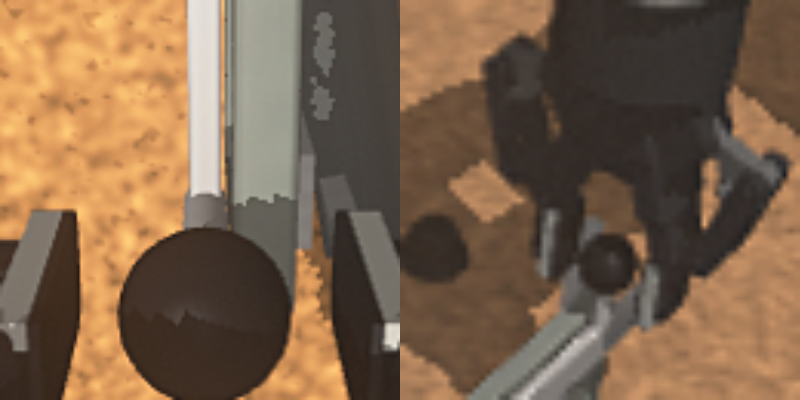

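apply_moves:
  plan:
    - {"tx": 0, "ty": 0, "tz": 0, "rx": 0, "ry": 0, "rz": 0, "jaw": -0.2}
    - {"tx": 0, "ty": 0, "tz": 0, "rx": 0, "ry": 0, "rz": 0, "jaw": -0.35}
    - {"tx": 0, "ty": 0, "tz": 0, "rx": 0, "ry": 0, "rz": 0, "jaw": -0.6}
    - {"tx": 0, "ty": 0, "tz": 0, "rx": 0, "ry": 0, "rz": 0, "jaw": -1}
    - {"tx": 0, "ty": 0, "tz": 0, "rx": 0, "ry": 0, "rz": 0, "jaw": -1}
    - {"tx": 0, "ty": 0, "tz": 0, "rx": 0, "ry": 0, "rz": 0, "jaw": -1}
  grip_force: 35

```text
time_s: 6.6
position: [0.4597, 0.1033, 0.1089]
tool_rot: [[0.957, 0.29, 0.004], [0.29, -0.957, 0.0], [0.004, 0.001, -1.0]]
ft_force: [-1.3, -1.0, 6.2]
grip_width: 0.0241
```

apply_moves:
  plan:
    - {"tx": 0, "ty": 0, "tz": 0, "rx": 0, "ry": 0, "rz": 0, "jaw": 0}
    - {"tx": 0, "ty": 0, "tz": -3, "rx": 0, "ry": 0, "rz": 0, "jaw": 0}
    - {"tx": 0, "ty": 0, "tz": -7, "rx": 0, "ry": 0, "rz": 0, "jaw": 0}
    - {"tx": 0, "ty": 0, "tz": -7, "rx": 0, "ry": 0, "rz": 0, "jaw": -0.35}
    - {"tx": 0, "ty": 0, "tz": -7, "rx": 0, "ry": 0, "rz": 0, "jaw": -0.5}
    - {"tx": 0, "ty": 0, "tz": -7, "rx": 0, "ry": 0, "rz": 0, "jaw": -1}
    - {"tx": 0, "ty": 0, "tz": -7, "rx": 0, "ry": 0, "rz": 0, "jaw": -1}
    - {"tx": 0, "ty": 0, "tz": -7, "rx": 0, "ry": 0, "rz": 0, "jaw": -1}
  grip_force: 30

```text
time_s: 7.4
position: [0.4595, 0.1033, 0.1018]
tool_rot: [[0.957, 0.29, 0.003], [0.29, -0.957, 0.0], [0.003, 0.001, -1.0]]
ft_force: [-0.3, 0.3, -4.1]
grip_width: 0.0242
```

Run:
```python
from h import *
w=snap("wrist","w7");d=snap("scene","s7"); o=env.observe();print(o["time_s"],o["position"],o["ft_force"],o["grip_width"])
a=cv2.resize(cv2.imread("pics/w7.png")[180:310,190:320],(400,400));b=cv2.resize(cv2.imread("pics/s7.png")[140:205,280:345],(400,400))
cv2.imwrite("pics/c7.png",np.hstack([a,b]))
```

```text
7.5 [0.45949163 0.10331701 0.10182458] [-1.16067642 -0.60471296 -3.25406364] 0.02440762854081816
```

View pics/c7.png

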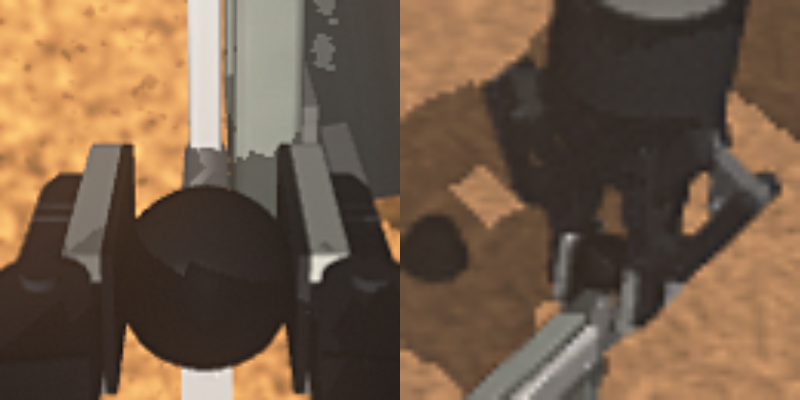

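apply_moves:
  plan:
    - {"tx": 2.3, "ty": 0.7, "tz": 5.4, "rx": 0, "ry": 0, "rz": 0, "jaw": -1}
    - {"tx": 4.8, "ty": 1.5, "tz": 10.8, "rx": 0, "ry": 0, "rz": 0, "jaw": -1}
    - {"tx": 7.6, "ty": 2.3, "tz": 16, "rx": 0, "ry": 0, "rz": 0, "jaw": -1}
    - {"tx": 10.6, "ty": 3.2, "tz": 21, "rx": 0, "ry": 0, "rz": 0, "jaw": -1}
    - {"tx": 14, "ty": 4.3, "tz": 26, "rx": 0, "ry": 0, "rz": 0, "jaw": -1}
    - {"tx": 14, "ty": 4.3, "tz": 26, "rx": 0, "ry": 0, "rz": 0, "jaw": -1}
  grip_force: 30

```text
time_s: 8.1
position: [0.4737, 0.1077, 0.1285]
tool_rot: [[0.957, 0.29, 0.004], [0.29, -0.957, 0.0], [0.003, 0.001, -1.0]]
ft_force: [-3.2, -0.6, -2.8]
grip_width: 0.0243
```

Run:
```python
from h import *
w=snap("wrist","w8");d=snap("scene","s8"); o=env.observe();print(o["time_s"],o["position"],o["ft_force"],o["grip_width"])
a=cv2.resize(cv2.imread("pics/w8.png")[180:310,190:320],(400,400));b=cv2.resize(cv2.imread("pics/s8.png")[130:210,270:350],(400,400))
cv2.imwrite("pics/c8.png",np.hstack([a,b]))
```

```text
8.2 [0.47317662 0.10757912 0.12783426] [-3.51343619 -0.24571225 -1.59014596] 0.024396069190534355
```

View pics/c8.png

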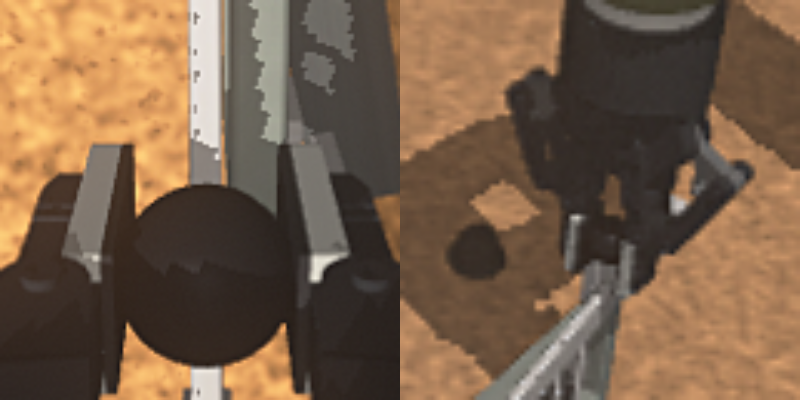

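```bash
cat >> h.py <<'E'
H=np.array([.6155,.1395]); psi=-.142
def knob(g,b=.25):
    r=.05+.11*np.cos(b)-.045*np.sin(b); e=-.011
    x=-r*np.sin(g)+e*np.cos(g); y=-r*np.cos(g)-e*np.sin(g); c,s=np.cos(psi),np.sin(psi)
    return H+[c*x-s*y,s*x+c*y]
def tab(gs,g0):
    for g in gs: print(round(g,3),((knob(g)-knob(g0))*1000).round(1),"rz",round(g0-g,3))
E
python3 - <<'E'
from h import *
tab(np.arange(1.05,.56,-.08),1.13)
E
```

```text
1.05 [  3.  -11.3] rz 0.08
0.97 [  7.  -22.2] rz 0.16
0.89 [ 11.8 -32.9] rz 0.24
0.81 [ 17.4 -43.1] rz 0.32
0.73 [ 23.8 -52.8] rz 0.4
0.65 [ 31. -62.] rz 0.48
0.57 [ 38.9 -70.6] rz 0.56
```

apply_moves:
  plan:
    - {"tx": 3, "ty": -11.3, "tz": 0, "rx": 0, "ry": 0, "rz": 0.08, "jaw": -1}
    - {"tx": 7, "ty": -22.2, "tz": 0, "rx": 0, "ry": 0, "rz": 0.16, "jaw": -1}
    - {"tx": 11.8, "ty": -32.9, "tz": 0, "rx": 0, "ry": 0, "rz": 0.24, "jaw": -1}
    - {"tx": 17.4, "ty": -43.1, "tz": 0, "rx": 0, "ry": 0, "rz": 0.32, "jaw": -1}
    - {"tx": 23.8, "ty": -52.8, "tz": 0, "rx": 0, "ry": 0, "rz": 0.4, "jaw": -1}
    - {"tx": 31, "ty": -62, "tz": 0, "rx": 0, "ry": 0, "rz": 0.48, "jaw": -1}
    - {"tx": 38.9, "ty": -70.6, "tz": 0, "rx": 0, "ry": 0, "rz": 0.56, "jaw": -1}
    - {"tx": 38.9, "ty": -70.6, "tz": 0, "rx": 0, "ry": 0, "rz": 0.56, "jaw": -1}
  grip_force: 30

```text
time_s: 9.0
position: [0.5128, 0.036, 0.1275]
tool_rot: [[0.657, 0.754, 0.002], [0.754, -0.657, 0.001], [0.002, 0.001, -1.0]]
ft_force: [-1.9, -1.3, -2.2]
grip_width: 0.0242
```

Run:
```python
from h import *
w=snap("wrist","w9");d=snap("scene","s9"); o=env.observe();print(o["time_s"],o["position"],o["ft_force"],o["grip_width"],o["tool_rot"][:,1])
a=cv2.resize(cv2.imread("pics/w9.png"),(533,400));b=cv2.resize(cv2.imread("pics/s9.png")[130:230,200:300],(267,267)); b=np.vstack([b,np.zeros((133,267,3),np.uint8)])
cv2.imwrite("pics/c9.png",np.hstack([a,b]))
print(knob(.57), (o["position"][:2]-knob(.57)))
g=np.arctan2(o["tool_rot"][0,1],-o["tool_rot"][1,1]);print(g)
tab(np.arange(.50,.09,-.07),.57)
```

```text
9.1 [0.51177108 0.03700867 0.12758585] [-1.73169721 -1.74578047 -3.54709677] 0.02419205336134808 [ 7.52604094e-01 -6.58473244e-01  2.53221292e-04]
[0.51214457 0.03657507] [-0.0003735   0.00043359]
0.8520079737727928
0.5 [ 7.5 -7. ] rz 0.07
0.43 [ 15.4 -13.4] rz 0.14
0.36 [ 23.7 -19.3] rz 0.21
0.29 [ 32.5 -24.6] rz 0.28
0.22 [ 41.6 -29.2] rz 0.35
0.15 [ 51.  -33.2] rz 0.42
```

View pics/c9.png

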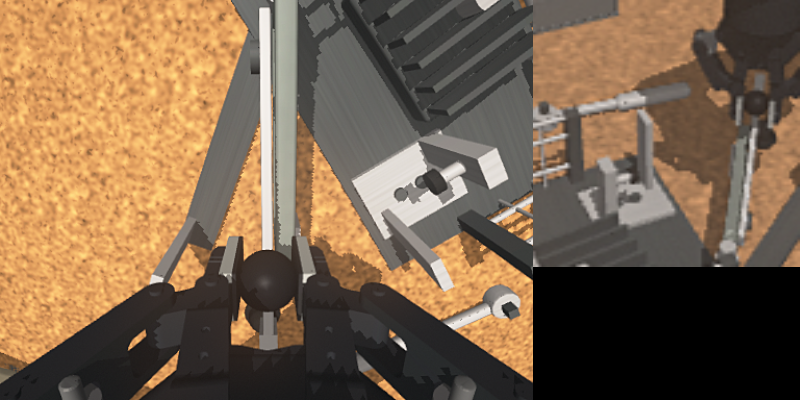

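apply_moves:
  plan:
    - {"tx": 7.5, "ty": -7, "tz": 0, "rx": 0, "ry": 0, "rz": 0.07, "jaw": -1}
    - {"tx": 15.4, "ty": -13.4, "tz": 0, "rx": 0, "ry": 0, "rz": 0.14, "jaw": -1}
    - {"tx": 23.7, "ty": -19.3, "tz": 0, "rx": 0, "ry": 0, "rz": 0.21, "jaw": -1}
    - {"tx": 32.5, "ty": -24.6, "tz": 0, "rx": 0, "ry": 0, "rz": 0.28, "jaw": -1}
    - {"tx": 41.6, "ty": -29.2, "tz": 0, "rx": 0, "ry": 0, "rz": 0.35, "jaw": -1}
    - {"tx": 51, "ty": -33.2, "tz": 0, "rx": 0, "ry": 0, "rz": 0.42, "jaw": -1}
    - {"tx": 51, "ty": -33.2, "tz": 0, "rx": 0, "ry": 0, "rz": 0.42, "jaw": -1}
  grip_force: 30

```text
time_s: 9.8
position: [0.5634, 0.0034, 0.1277]
tool_rot: [[0.295, 0.955, 0.002], [0.955, -0.295, 0.001], [0.001, 0.001, -1.0]]
ft_force: [-2.0, -3.9, -1.1]
grip_width: 0.0241
```

Run:
```python
from h import *
w=snap("wrist","w10");d=snap("scene","s10"); o=env.observe();print(o["time_s"],o["position"],o["ft_force"],o["grip_width"],o["tool_rot"][:,1])
cv2.imwrite("pics/c10.png",cv2.resize(cv2.imread("pics/w10.png"),(800,600)))
zoom("s10","s10z",(190,130,310,230),6)
print(o["position"][:2]-knob(.15))
```

```text
9.9 [0.56241748 0.00377152 0.12767648] [-0.63266009 -4.65807468 -0.84794272] 0.023909002671976865 [ 9.54922919e-01 -2.96853510e-01  4.61477859e-04]
[-0.00067854  0.00039539]
```

View pics/c10.png

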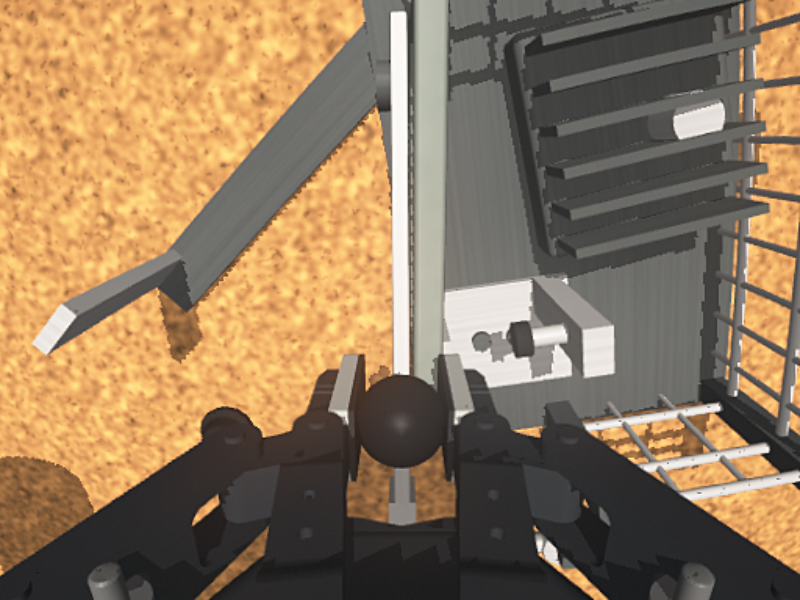

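View pics/s10z.png

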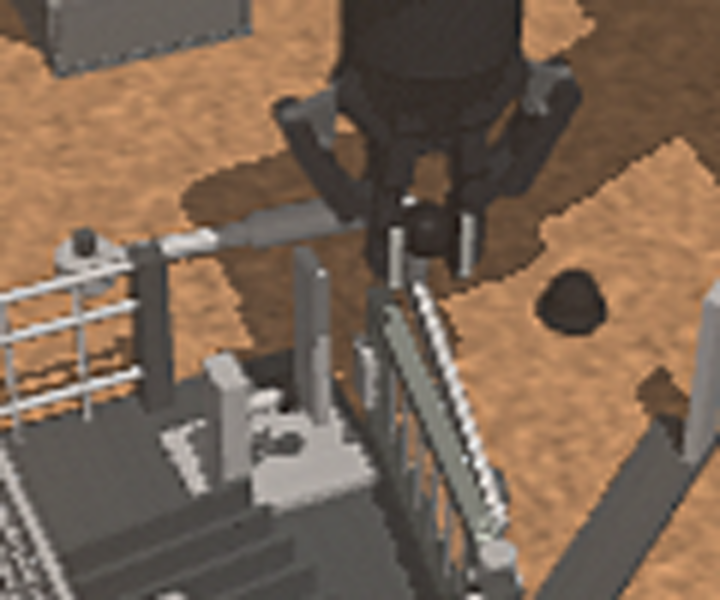

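Run:
```python
from h import *
tab([.12,.09,.06,.04,.02,.005],.155)
w=env.get_image("wrist"); 
# buffer tip approx px (c10 /1.5625) at z~.075 ; striker plane
for u,v in [(510,338),(515,338)]: print(onz(w,u/1.5625,v/1.5625,.075))
```

```text
0.12 [ 4.8 -1.8] rz 0.035
0.09 [ 8.9 -3.2] rz 0.065
0.06 [13.1 -4.4] rz 0.095
0.04 [15.9 -5.2] rz 0.115
0.02 [18.8 -5.9] rz 0.135
0.005 [20.9 -6.4] rz 0.15
[ 0.60930708 -0.03021785  0.075     ]
[ 0.61170974 -0.03097243  0.075     ]
```

apply_moves:
  plan:
    - {"tx": 2.4, "ty": -2, "tz": 0, "rx": 0, "ry": 0, "rz": 0.018, "jaw": -1}
    - {"tx": 4.8, "ty": -3.2, "tz": 0, "rx": 0, "ry": 0, "rz": 0.035, "jaw": -1}
    - {"tx": 8.9, "ty": -4.6, "tz": 0, "rx": 0, "ry": 0, "rz": 0.065, "jaw": -1}
    - {"tx": 13.1, "ty": -5.8, "tz": 0, "rx": 0, "ry": 0, "rz": 0.095, "jaw": -1}
    - {"tx": 15.9, "ty": -6.6, "tz": 0, "rx": 0, "ry": 0, "rz": 0.115, "jaw": -1}
    - {"tx": 18.8, "ty": -7.3, "tz": 0, "rx": 0, "ry": 0, "rz": 0.135, "jaw": -1}
    - {"tx": 20.9, "ty": -7.8, "tz": 0, "rx": 0, "ry": 0, "rz": 0.15, "jaw": -1}
    - {"tx": 20.9, "ty": -7.8, "tz": 0, "rx": 0, "ry": 0, "rz": 0.15, "jaw": -1}
    - {"tx": 20.9, "ty": -7.8, "tz": 0, "rx": 0, "ry": 0, "rz": 0.15, "jaw": -1}
  grip_force: 30

```text
time_s: 10.85
position: [0.5832, -0.0032, 0.1273]
tool_rot: [[0.15, 0.989, 0.0], [0.989, -0.15, 0.003], [0.003, -0.0, -1.0]]
ft_force: [2.2, 4.7, -8.2]
grip_width: 0.024
```

Run:
```python
from h import *
w=snap("wrist","w11");d=snap("scene","s11"); o=env.observe();print(o["time_s"],o["position"],o["ft_force"],o["grip_width"],o["tool_rot"][:,1])
cv2.imwrite("pics/c11.png",cv2.resize(cv2.imread("pics/w11.png"),(800,600)))
zoom("s11","s11z",(190,130,310,230),6)
print(o["position"][:2]-knob(.005), o["ft_force"][:2]@[.99,-.1415],o["ft_force"][:2]@[.1415,.99])
tab([-.01,-.02,-.03,-.04,-.05,-.06,-.07],.0)
```

```text
10.95 [ 0.58317698 -0.00317126  0.1272805 ] [ 2.16739768  4.82670524 -8.48203921] 0.023872459969685438 [ 9.88711861e-01 -1.49829087e-01 -3.15977105e-04]
[-0.00013784 -0.00040391] 1.4627449117831475 5.085124956544945
-0.01 [ 1.4 -0.3] rz 0.01
-0.02 [ 2.9 -0.6] rz 0.02
-0.03 [ 4.3 -0.9] rz 0.03
-0.04 [ 5.7 -1.1] rz 0.04
-0.05 [ 7.2 -1.4] rz 0.05
-0.06 [ 8.6 -1.6] rz 0.06
-0.07 [10.  -1.9] rz 0.07
```

View pics/c11.png

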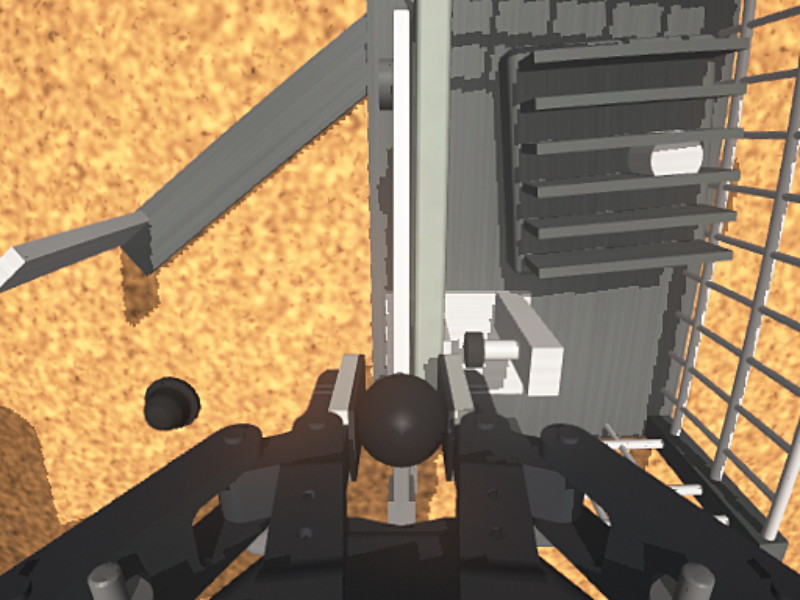

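View pics/s11z.png

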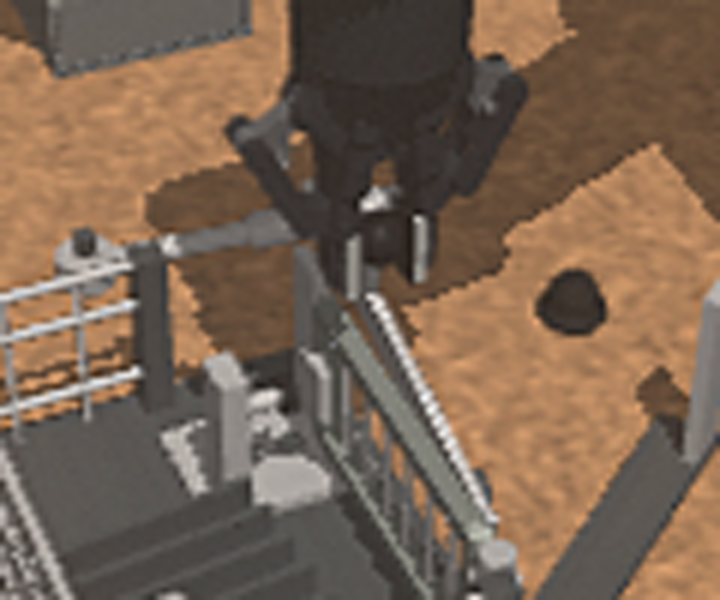

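apply_moves:
  plan:
    - {"tx": 1.2, "ty": 0.3, "tz": 0, "rx": 0, "ry": 0, "rz": 0.008, "jaw": -1}
    - {"tx": 2.4, "ty": 0.2, "tz": 0, "rx": 0, "ry": 0, "rz": 0.016, "jaw": -1}
    - {"tx": 3.6, "ty": 0, "tz": 0, "rx": 0, "ry": 0, "rz": 0.025, "jaw": -1}
    - {"tx": 3.6, "ty": 0, "tz": 0, "rx": 0, "ry": 0, "rz": 0.025, "jaw": -1}
    - {"tx": 3.6, "ty": 0, "tz": 0, "rx": 0, "ry": 0, "rz": 0.025, "jaw": -1}
  grip_force: 30

```text
time_s: 11.45
position: [0.587, -0.0036, 0.1275]
tool_rot: [[0.125, 0.992, 0.001], [0.992, -0.125, 0.002], [0.002, 0.0, -1.0]]
ft_force: [0.7, -2.5, -2.8]
grip_width: 0.0243
```

apply_moves:
  plan:
    - {"tx": 0.7, "ty": -0.2, "tz": 0, "rx": 0, "ry": 0, "rz": 0.005, "jaw": -1}
    - {"tx": 1.4, "ty": -0.4, "tz": 0, "rx": 0, "ry": 0, "rz": 0.01, "jaw": -1}
    - {"tx": 1.4, "ty": -0.4, "tz": 0, "rx": 0, "ry": 0, "rz": 0.01, "jaw": -1}
  grip_force: 30

```text
time_s: 11.75
position: [0.5884, -0.004, 0.1275]
tool_rot: [[0.115, 0.993, 0.001], [0.993, -0.115, 0.002], [0.002, 0.0, -1.0]]
ft_force: [-0.1, -0.4, -3.8]
grip_width: 0.0243
```

apply_moves:
  plan:
    - {"tx": 0.7, "ty": -0.2, "tz": 0, "rx": 0, "ry": 0, "rz": 0.005, "jaw": -1}
    - {"tx": 1.4, "ty": -0.4, "tz": 0, "rx": 0, "ry": 0, "rz": 0.01, "jaw": -1}
    - {"tx": 1.4, "ty": -0.4, "tz": 0, "rx": 0, "ry": 0, "rz": 0.01, "jaw": -1}
  grip_force: 30

```text
time_s: 12.05
position: [0.5899, -0.0043, 0.1274]
tool_rot: [[0.105, 0.994, 0.0], [0.994, -0.105, 0.002], [0.002, 0.0, -1.0]]
ft_force: [0.8, -0.3, -4.5]
grip_width: 0.024
```

apply_moves:
  plan:
    - {"tx": 0.7, "ty": -0.1, "tz": 0, "rx": 0, "ry": 0, "rz": 0.005, "jaw": -1}
    - {"tx": 1.2, "ty": -0.2, "tz": 0, "rx": 0, "ry": 0, "rz": 0.009, "jaw": -1}
    - {"tx": 1.2, "ty": -0.2, "tz": 0, "rx": 0, "ry": 0, "rz": 0.009, "jaw": -1}
  grip_force: 30

```text
time_s: 12.35
position: [0.5908, -0.0045, 0.1273]
tool_rot: [[0.096, 0.995, -0.0], [0.995, -0.096, 0.002], [0.002, -0.001, -1.0]]
ft_force: [-1.2, -0.1, -3.4]
grip_width: 0.0243
```

Run:
```python
from h import *
w=snap("wrist","w12"); o=env.observe();print(o["time_s"],o["position"],o["ft_force"],o["grip_width"],o["tool_rot"][:,1])
zoom("w12","w12z",(220,170,380,290),5)
```

```text
12.4 [ 0.59080042 -0.00452562  0.1272778 ] [-2.34792848 -0.673253   -3.10620729] 0.023945541657003508 [ 9.95396037e-01 -9.58455781e-02 -5.96224777e-04]
```

View pics/w12z.png

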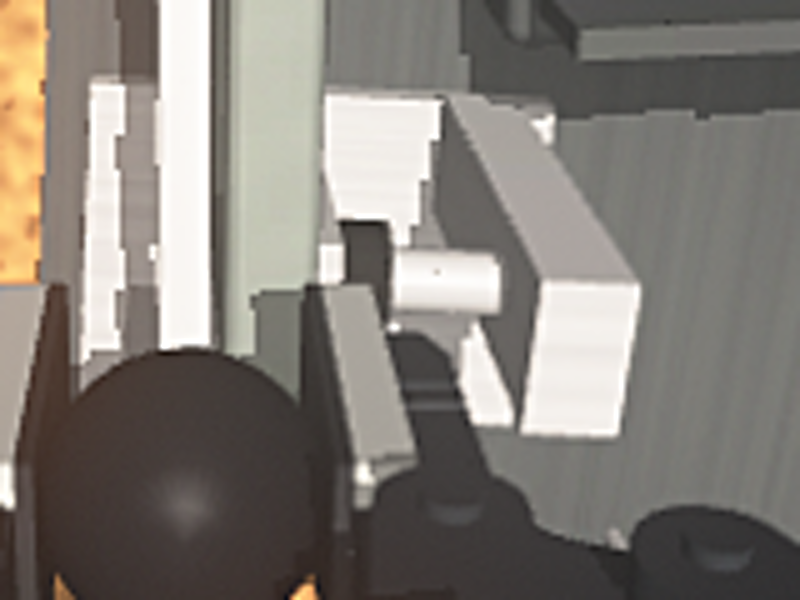

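apply_moves:
  plan:
    - {"tx": 0.8, "ty": -0.1, "tz": 0, "rx": 0, "ry": 0, "rz": 0.005, "jaw": -1}
    - {"tx": 1.6, "ty": -0.2, "tz": 0, "rx": 0, "ry": 0, "rz": 0.01, "jaw": -1}
    - {"tx": 1.6, "ty": -0.2, "tz": 0, "rx": 0, "ry": 0, "rz": 0.01, "jaw": -1}
  grip_force: 30

```text
time_s: 12.7
position: [0.5918, -0.0048, 0.1271]
tool_rot: [[0.086, 0.996, -0.002], [0.996, -0.086, 0.002], [0.002, -0.002, -1.0]]
ft_force: [-4.8, -2.1, -2.1]
grip_width: 0.0243
```

apply_moves:
  plan:
    - {"tx": 1, "ty": -0.1, "tz": 0, "rx": 0, "ry": 0, "rz": 0.006, "jaw": -1}
    - {"tx": 2, "ty": -0.2, "tz": 0, "rx": 0, "ry": 0, "rz": 0.012, "jaw": -1}
    - {"tx": 2, "ty": -0.2, "tz": 0, "rx": 0, "ry": 0, "rz": 0.012, "jaw": -1}
  grip_force: 30

```text
time_s: 13.0
position: [0.5931, -0.0051, 0.1269]
tool_rot: [[0.073, 0.997, -0.004], [0.997, -0.073, 0.002], [0.002, -0.004, -1.0]]
ft_force: [-5.4, -2.8, -2.0]
grip_width: 0.0242
```

Run:
```python
from h import *
w=snap("wrist","w13"); 
for i in range(1): o=env.observe();print(o["time_s"],o["position"],o["ft_force"],o["grip_width"],o["tool_rot"][:,1],o["ft_force"][:2]@[.99,-.1415])
zoom("w13","w13z",(220,170,380,290),5)
```

```text
13.05 [ 0.59306306 -0.00513023  0.12696197] [-6.01104846 -2.44519416 -2.50739258] 0.024153670165197667 [ 0.99728771 -0.07347749 -0.00427465] -5.604943003254357
```

View pics/w13z.png

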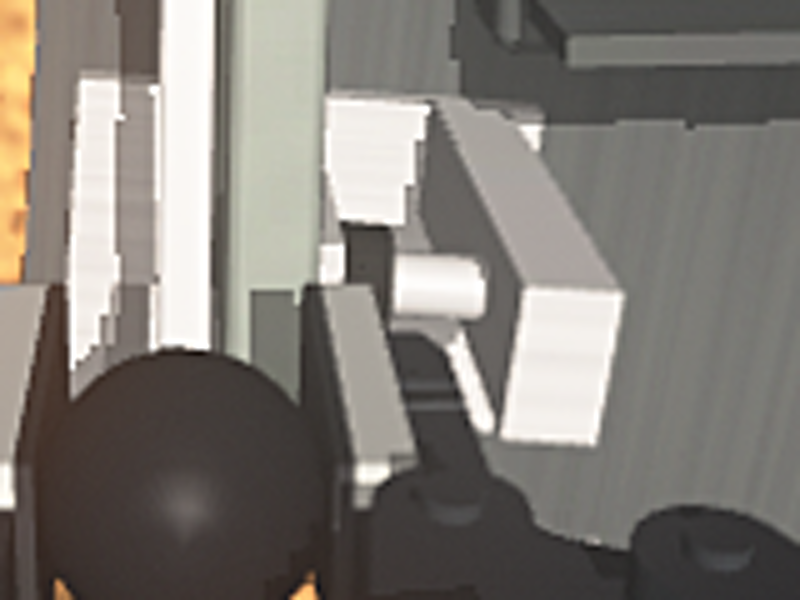

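apply_moves:
  plan:
    - {"tx": 1, "ty": -0.1, "tz": 0, "rx": 0, "ry": 0, "rz": 0.003, "jaw": -1}
    - {"tx": 2.2, "ty": -0.3, "tz": 0, "rx": 0, "ry": 0, "rz": 0.005, "jaw": -1}
    - {"tx": 2.2, "ty": -0.3, "tz": 0, "rx": 0, "ry": 0, "rz": 0.005, "jaw": -1}
  grip_force: 30

```text
time_s: 13.35
position: [0.5943, -0.0055, 0.1267]
tool_rot: [[0.068, 0.998, -0.007], [0.998, -0.068, 0.002], [0.002, -0.007, -1.0]]
ft_force: [-6.6, -2.1, -2.5]
grip_width: 0.0239
```

Run:
```python
from h import *
w=snap("wrist","w14"); 
for i in range(1): o=env.observe();print(o["time_s"],o["position"],o["ft_force"],o["grip_width"],o["tool_rot"][:,1],o["ft_force"][:2]@[.99,-.1415])
zoom("w14","w14z",(220,170,380,290),5)
```

```text
13.4 [ 0.5942814  -0.00553321  0.12669129] [-6.37973958 -1.40508617 -2.98993142] 0.024020884593676413 [ 0.99763289 -0.06840991 -0.00697886] -6.117122485807877
```

View pics/w14z.png

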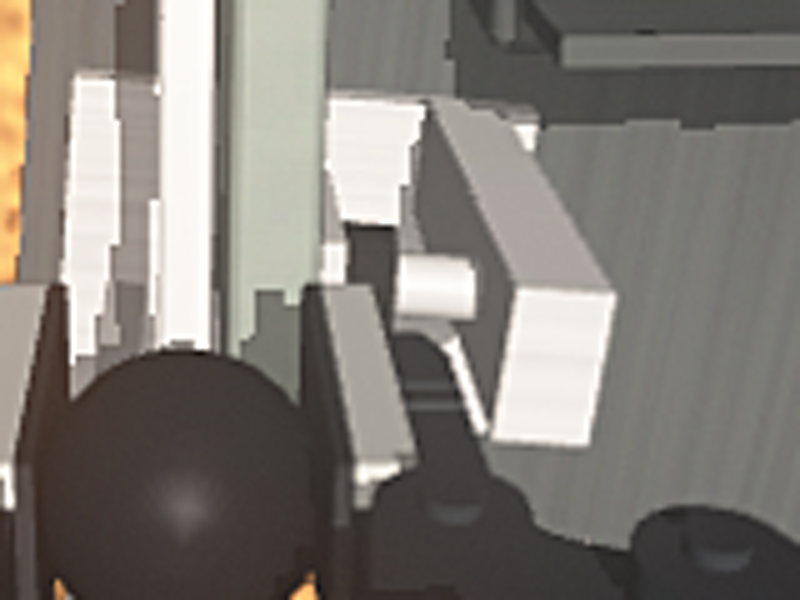

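apply_moves:
  plan:
    - {"tx": 1.2, "ty": -0.1, "tz": 0, "rx": 0, "ry": 0, "rz": 0, "jaw": -1}
    - {"tx": 2.4, "ty": -0.3, "tz": 0, "rx": 0, "ry": 0, "rz": 0, "jaw": -1}
    - {"tx": 2.4, "ty": -0.3, "tz": 0, "rx": 0, "ry": 0, "rz": 0, "jaw": -1}
  grip_force: 30

```text
time_s: 13.7
position: [0.5953, -0.006, 0.1263]
tool_rot: [[0.068, 0.998, -0.011], [0.998, -0.068, 0.002], [0.001, -0.011, -1.0]]
ft_force: [-8.3, -3.0, -2.3]
grip_width: 0.0243
```

Run:
```python
from h import *
w=snap("wrist","w15"); d=snap("scene","s15")
for i in range(1): o=env.observe();print(o["time_s"],o["position"],o["ft_force"],o["grip_width"],o["tool_rot"][:,1],o["ft_force"][:2]@[.99,-.1415])
zoom("w15","w15z",(220,170,380,290),5);zoom("s15","s15z",(190,130,310,230),6)
```

```text
13.8 [ 0.59531024 -0.00594691  0.12635547] [-7.74807584 -2.89693901 -2.76878734] 0.024184595361896894 [ 0.99762892 -0.06800291 -0.01058983] -7.260678211898841
```

View pics/w15z.png

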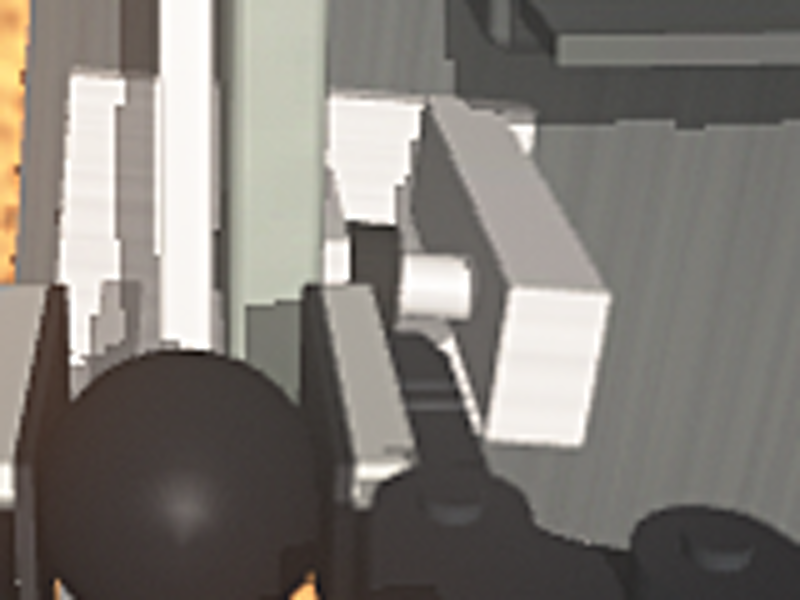

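View pics/s15z.png

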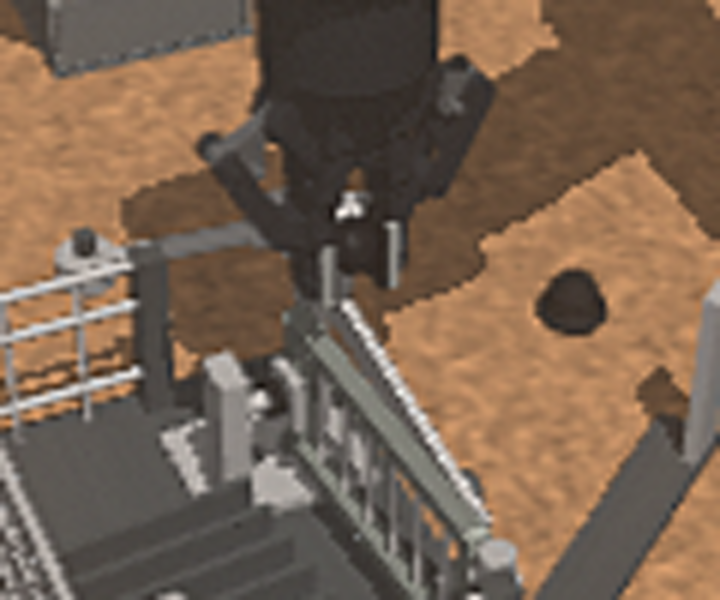

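apply_moves:
  plan:
    - {"tx": 1.8, "ty": -0.3, "tz": 0, "rx": 0, "ry": 0, "rz": 0, "jaw": -1}
    - {"tx": 1.8, "ty": -2.2, "tz": -2.5, "rx": 0, "ry": 0, "rz": 0, "jaw": -1}
    - {"tx": 1.7, "ty": -4, "tz": -5, "rx": 0, "ry": 0, "rz": 0, "jaw": -1}
    - {"tx": 1.6, "ty": -5.6, "tz": -7.7, "rx": 0, "ry": 0, "rz": 0, "jaw": -1}
    - {"tx": 1.5, "ty": -7, "tz": -10.3, "rx": 0, "ry": 0, "rz": 0, "jaw": -1}
    - {"tx": 1.4, "ty": -8.5, "tz": -12.5, "rx": 0, "ry": 0, "rz": 0, "jaw": -1}
    - {"tx": 1.4, "ty": -8.5, "tz": -12.5, "rx": 0, "ry": 0, "rz": 0, "jaw": -1}
  grip_force: 30

```text
time_s: 14.5
position: [0.5951, -0.0142, 0.1131]
tool_rot: [[0.068, 0.998, -0.015], [0.998, -0.068, 0.003], [0.002, -0.015, -1.0]]
ft_force: [-8.7, -1.5, -1.8]
grip_width: 0.024
```

Run:
```python
from h import *
w=snap("wrist","w16"); d=snap("scene","s16")
for i in range(1): o=env.observe();print(o["time_s"],o["position"],o["ft_force"],o["grip_width"],o["tool_rot"][:,1],o["ft_force"][:2]@[.99,-.1415])
zoom("w16","w16z",(220,170,380,290),5);zoom("s16","s16z",(190,130,310,230),6)
```

```text
14.6 [ 0.59510962 -0.0141235   0.11334601] [-9.57339176  0.30106831 -0.80322809] 0.024060192091707063 [ 0.99761491 -0.06740564 -0.01486505] -9.520259002948544
```

View pics/w16z.png

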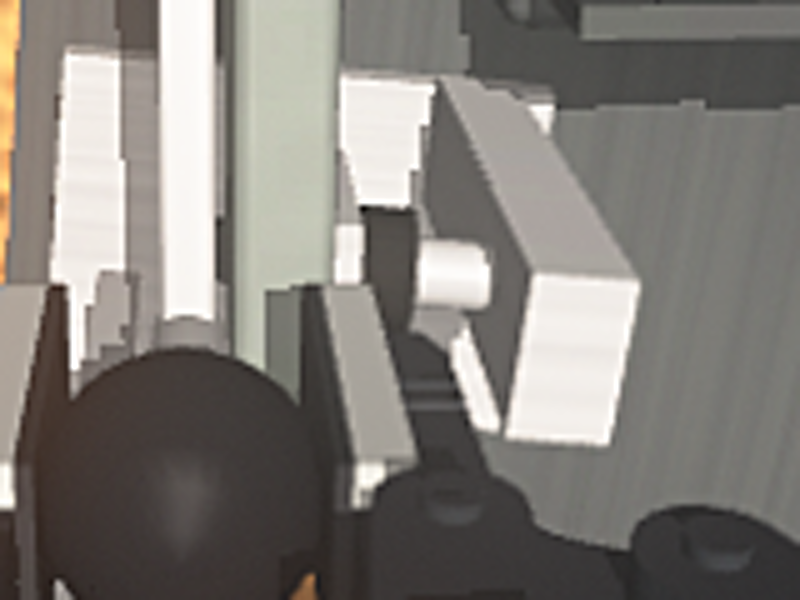

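View pics/s16z.png

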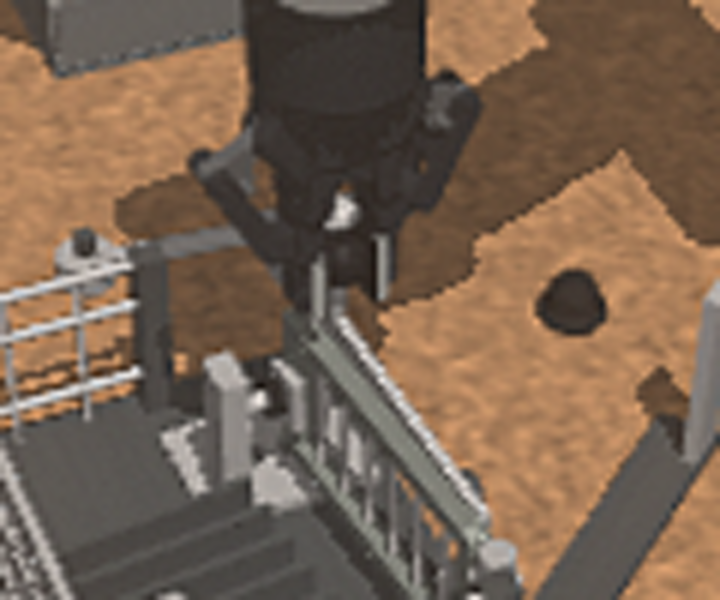

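apply_moves:
  plan:
    - {"tx": 1.1, "ty": -0.8, "tz": -1.5, "rx": 0, "ry": 0, "rz": 0, "jaw": -1}
    - {"tx": 1.1, "ty": -1.6, "tz": -3, "rx": 0, "ry": 0, "rz": 0, "jaw": -1}
    - {"tx": 1.0, "ty": -2.4, "tz": -4.5, "rx": 0, "ry": 0, "rz": 0, "jaw": -1}
    - {"tx": 1.0, "ty": -2.4, "tz": -4.5, "rx": 0, "ry": 0, "rz": 0, "jaw": -1}
  grip_force: 30

```text
time_s: 15.0
position: [0.5946, -0.0164, 0.1084]
tool_rot: [[0.067, 0.998, -0.019], [0.998, -0.067, 0.003], [0.002, -0.019, -1.0]]
ft_force: [-7.7, -0.6, -2.0]
grip_width: 0.0246
```

apply_moves:
  plan:
    - {"tx": 1.2, "ty": -0.8, "tz": -1.6, "rx": 0, "ry": 0.005, "rz": 0, "jaw": -1}
    - {"tx": 1.2, "ty": -1.6, "tz": -3.2, "rx": 0, "ry": 0.005, "rz": 0, "jaw": -1}
    - {"tx": 1.2, "ty": -2.4, "tz": -4.8, "rx": 0, "ry": 0.005, "rz": 0, "jaw": -1}
    - {"tx": 1.2, "ty": -2.8, "tz": -6, "rx": 0, "ry": 0.005, "rz": 0, "jaw": -1}
    - {"tx": 1.2, "ty": -2.8, "tz": -6, "rx": 0, "ry": 0.005, "rz": 0, "jaw": -1}
  grip_force: 30

```text
time_s: 15.5
position: [0.5945, -0.0188, 0.1022]
tool_rot: [[0.067, 0.997, -0.027], [0.998, -0.066, 0.004], [0.002, -0.027, -1.0]]
ft_force: [-8.7, -0.2, -0.3]
grip_width: 0.0241
```

Run:
```python
from h import *
w=snap("wrist","w17"); d=snap("scene","s17"); t=snap("top","t17")
for i in range(1): o=env.observe();print(o["time_s"],o["position"],o["ft_force"],o["grip_width"],o["tool_rot"][:,1],o["ft_force"][:2]@[.99,-.1415])
zoom("w17","w17z",(200,170,360,290),5);zoom("s17","s17z",(190,130,310,230),6)
```

```text
15.65 [ 0.59445757 -0.01883715  0.10217091] [-7.93221292 -0.31340137 -1.59638235] 0.02394134369132516 [ 0.99740804 -0.06654634 -0.02736409] -7.808544495601258
```

View pics/w17z.png

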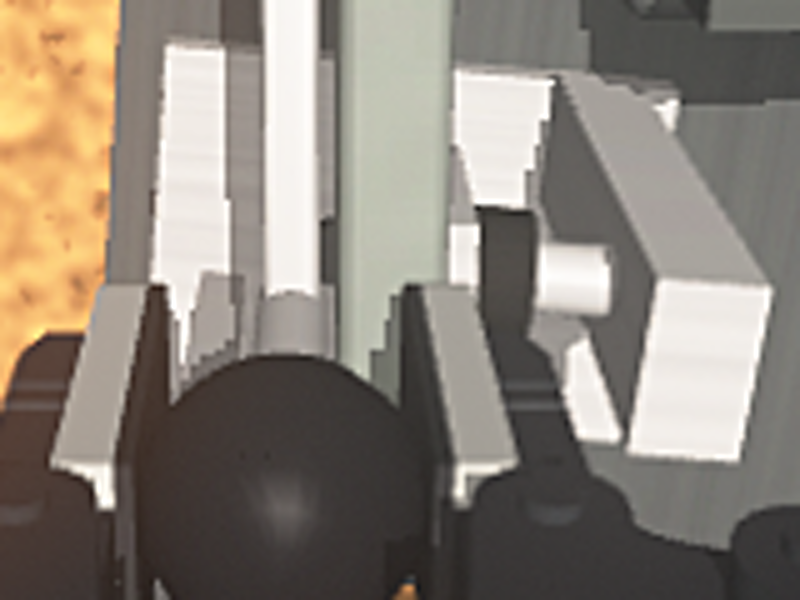

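View pics/s17z.png

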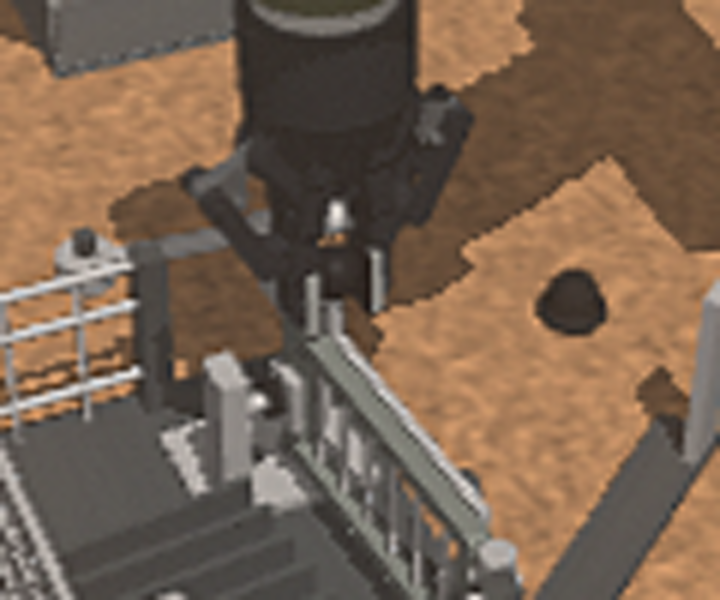

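apply_moves:
  plan:
    - {"tx": 1.0, "ty": -0.2, "tz": -0.7, "rx": 0, "ry": 0, "rz": 0, "jaw": -1}
    - {"tx": 0.6, "ty": -0.4, "tz": -1.2, "rx": 0, "ry": 0, "rz": 0, "jaw": -1}
    - {"tx": 0.2, "ty": -0.4, "tz": -1.2, "rx": 0, "ry": 0, "rz": 0, "jaw": -1}
    - {"tx": -0.2, "ty": -0.4, "tz": -1.2, "rx": 0, "ry": 0, "rz": 0, "jaw": -1}
    - {"tx": -0.2, "ty": -0.4, "tz": -1.2, "rx": 0, "ry": 0, "rz": 0, "jaw": -1}
  grip_force: 30

```text
time_s: 16.15
position: [0.5939, -0.0188, 0.102]
tool_rot: [[0.066, 0.997, -0.027], [0.998, -0.066, 0.005], [0.003, -0.027, -1.0]]
ft_force: [-6.6, 1.7, 4.8]
grip_width: 0.0244
```

apply_moves:
  plan:
    - {"tx": 0.0, "ty": 0.2, "tz": -0.5, "rx": 0, "ry": 0, "rz": 0, "jaw": -1}
    - {"tx": -0.5, "ty": 0.2, "tz": -0.5, "rx": 0, "ry": 0, "rz": 0, "jaw": -1}
    - {"tx": -1.0, "ty": 0.2, "tz": -0.5, "rx": 0, "ry": 0, "rz": 0, "jaw": -1}
    - {"tx": -1.0, "ty": 0.2, "tz": -0.5, "rx": 0, "ry": 0, "rz": 0, "jaw": -1}
  grip_force: 30

```text
time_s: 16.55
position: [0.5926, -0.0185, 0.1021]
tool_rot: [[0.066, 0.997, -0.028], [0.998, -0.066, 0.005], [0.003, -0.028, -1.0]]
ft_force: [-4.7, -0.9, 2.2]
grip_width: 0.0239
```

apply_moves:
  plan:
    - {"tx": -0.3, "ty": 0.1, "tz": -0.3, "rx": 0, "ry": 0, "rz": 0, "jaw": -1}
    - {"tx": -0.7, "ty": 0.1, "tz": -0.3, "rx": 0, "ry": 0, "rz": 0, "jaw": -1}
    - {"tx": -1.0, "ty": 0.1, "tz": -0.3, "rx": 0, "ry": 0, "rz": 0, "jaw": -1}
    - {"tx": -1.0, "ty": 0.1, "tz": -0.3, "rx": 0, "ry": 0, "rz": 0, "jaw": -1}
  grip_force: 30

```text
time_s: 16.95
position: [0.5917, -0.0184, 0.1021]
tool_rot: [[0.066, 0.997, -0.027], [0.998, -0.066, 0.005], [0.003, -0.027, -1.0]]
ft_force: [-4.0, -1.1, 2.1]
grip_width: 0.024
```

Run:
```python
from h import *
w=snap("wrist","w18"); d=snap("scene","s18"); t=snap("top","t18")
for i in range(1): o=env.observe();print(o["time_s"],o["position"],o["ft_force"],o["grip_width"],o["tool_rot"][:,1],o["ft_force"][:2]@[.99,-.1415])
zoom("w18","w18z",(200,170,360,290),5);zoom("s18","s18z",(200,140,300,220),8)
```

```text
17.1 [ 0.59172677 -0.01840696  0.10209388] [-4.32395841 -1.38813723  3.53281069] 0.024213781425689467 [ 0.99744385 -0.0660301  -0.02730928] -4.084297403429146
```

View pics/w18z.png

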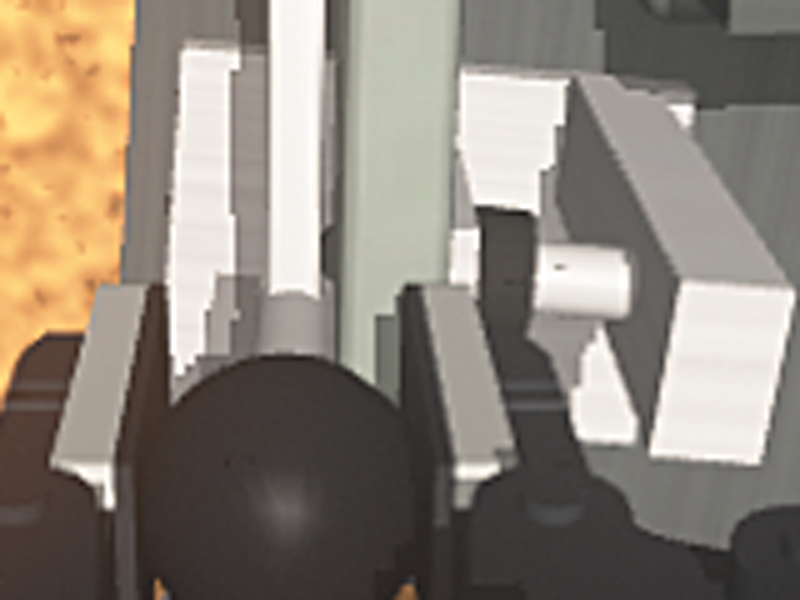

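View pics/s18z.png

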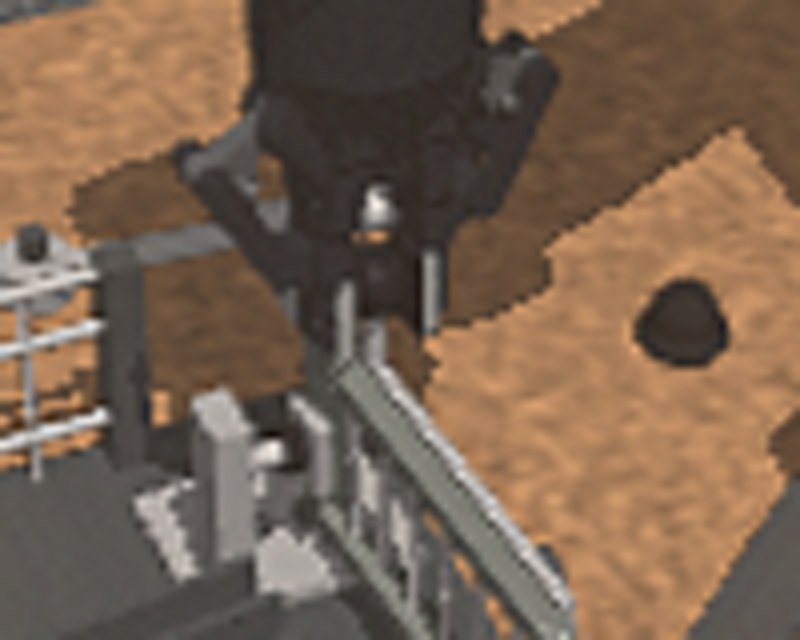

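apply_moves:
  plan:
    - {"tx": -0.3, "ty": 0.1, "tz": 0, "rx": 0, "ry": 0, "rz": 0, "jaw": -1}
    - {"tx": -0.6, "ty": 0.1, "tz": 0, "rx": 0, "ry": 0, "rz": 0, "jaw": -1}
    - {"tx": -0.6, "ty": 0.1, "tz": 0, "rx": 0, "ry": 0, "rz": 0, "jaw": -1}
  grip_force: 30

```text
time_s: 17.4
position: [0.5909, -0.018, 0.1021]
tool_rot: [[0.066, 0.997, -0.027], [0.998, -0.065, 0.005], [0.003, -0.028, -1.0]]
ft_force: [-4.9, 0.2, 3.0]
grip_width: 0.0241
```

apply_moves:
  plan:
    - {"tx": -0.3, "ty": 0, "tz": 0, "rx": 0, "ry": 0, "rz": 0, "jaw": -1}
    - {"tx": -0.6, "ty": 0, "tz": 0, "rx": 0, "ry": 0, "rz": 0, "jaw": -1}
    - {"tx": -0.6, "ty": 0, "tz": 0, "rx": 0, "ry": 0, "rz": 0, "jaw": -1}
  grip_force: 30

```text
time_s: 17.7
position: [0.5902, -0.0179, 0.1021]
tool_rot: [[0.065, 0.997, -0.028], [0.998, -0.065, 0.005], [0.003, -0.028, -1.0]]
ft_force: [-5.3, -0.2, 2.8]
grip_width: 0.0242
```

apply_moves:
  plan:
    - {"tx": -0.3, "ty": 0, "tz": 0, "rx": 0, "ry": 0, "rz": 0, "jaw": -1}
    - {"tx": -0.6, "ty": 0, "tz": 0, "rx": 0, "ry": 0, "rz": 0, "jaw": -1}
    - {"tx": -0.6, "ty": 0, "tz": 0, "rx": 0, "ry": 0, "rz": 0, "jaw": -1}
  grip_force: 30

```text
time_s: 18.0
position: [0.5897, -0.0178, 0.1021]
tool_rot: [[0.065, 0.997, -0.028], [0.998, -0.065, 0.005], [0.004, -0.028, -1.0]]
ft_force: [-3.2, 0.8, 2.6]
grip_width: 0.0241
```

Run:
```python
from h import *
w=snap("wrist","w19"); d=snap("scene","s19"); t=snap("top","t19")
for i in range(1): o=env.observe();print(o["time_s"],o["position"],o["ft_force"],o["grip_width"],o["tool_rot"][:,1],o["ft_force"][:2]@[.99,-.1415])
zoom("w19","w19z",(200,170,360,290),5);zoom("t19","t19z",(190,140,310,230),6)
```

```text
18.15 [ 0.58965575 -0.01782484  0.10210999] [-3.72040073  1.02727049  2.05959626] 0.02411018089678461 [ 0.99748415 -0.06517928 -0.02787518] -3.8285554987335124
```

View pics/w19z.png

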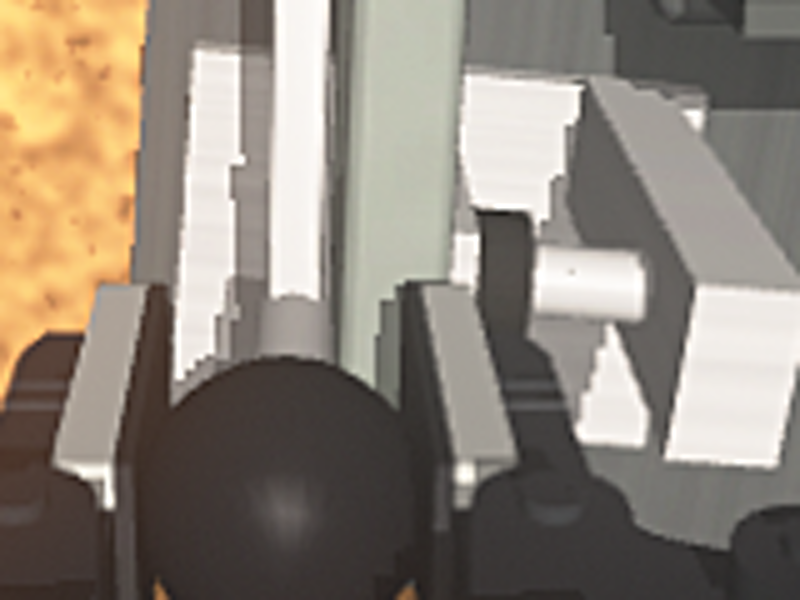

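View pics/t19z.png

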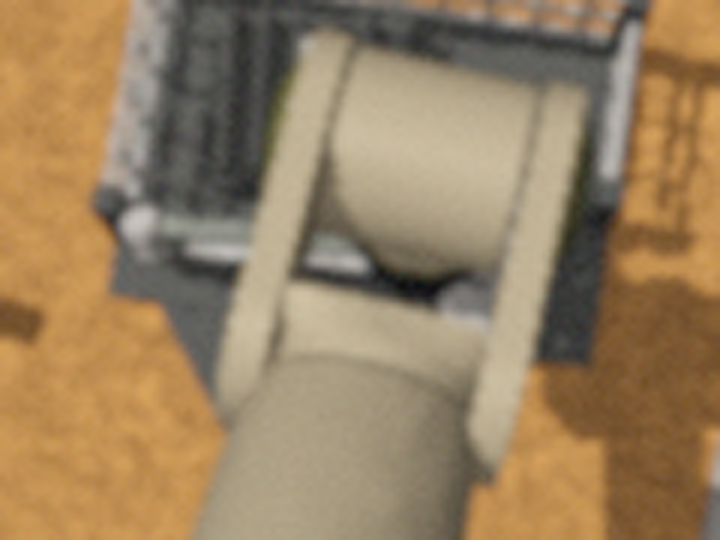

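apply_moves:
  plan:
    - {"tx": -0.3, "ty": 0, "tz": 0, "rx": 0, "ry": 0, "rz": 0, "jaw": -1}
    - {"tx": -0.7, "ty": 0, "tz": 0, "rx": 0, "ry": 0, "rz": 0, "jaw": -1}
    - {"tx": -0.7, "ty": 0, "tz": 0, "rx": 0, "ry": 0, "rz": 0, "jaw": -1}
  grip_force: 30

```text
time_s: 18.45
position: [0.5894, -0.0178, 0.1021]
tool_rot: [[0.065, 0.998, -0.026], [0.998, -0.065, 0.005], [0.004, -0.027, -1.0]]
ft_force: [-0.0, 1.5, 0.0]
grip_width: 0.0245
```

apply_moves:
  plan:
    - {"tx": -0.3, "ty": 0, "tz": 0, "rx": 0, "ry": 0, "rz": 0, "jaw": -1}
    - {"tx": -0.7, "ty": 0, "tz": 0, "rx": 0, "ry": 0, "rz": 0, "jaw": -1}
    - {"tx": -0.7, "ty": 0, "tz": 0, "rx": 0, "ry": 0, "rz": 0, "jaw": -1}
  grip_force: 30

```text
time_s: 18.75
position: [0.5894, -0.0178, 0.1022]
tool_rot: [[0.065, 0.998, -0.025], [0.998, -0.065, 0.005], [0.004, -0.025, -1.0]]
ft_force: [3.6, 1.2, -1.7]
grip_width: 0.0243
```

apply_moves:
  plan:
    - {"tx": 0.3, "ty": 0, "tz": 0, "rx": 0, "ry": 0, "rz": 0, "jaw": -1}
    - {"tx": 0.5, "ty": 0, "tz": -0.3, "rx": 0, "ry": 0, "rz": 0, "jaw": -1}
    - {"tx": 0.5, "ty": 0, "tz": -0.3, "rx": 0, "ry": 0, "rz": 0, "jaw": -1}
  grip_force: 20

```text
time_s: 19.05
position: [0.5895, -0.0178, 0.1021]
tool_rot: [[0.065, 0.998, -0.025], [0.998, -0.065, 0.005], [0.004, -0.026, -1.0]]
ft_force: [-3.0, 0.6, 3.3]
grip_width: 0.0242
```

apply_moves:
  plan:
    - {"tx": 0, "ty": 0, "tz": 0, "rx": 0, "ry": 0, "rz": 0, "jaw": -0.3}
    - {"tx": 0, "ty": 0, "tz": 0, "rx": 0, "ry": 0, "rz": 0, "jaw": -0.1}
    - {"tx": 0, "ty": 0, "tz": 0, "rx": 0, "ry": 0, "rz": 0, "jaw": 0.1}
    - {"tx": 0, "ty": 0, "tz": 0, "rx": 0, "ry": 0, "rz": 0, "jaw": 0.3}
    - {"tx": 0, "ty": 0, "tz": 0, "rx": 0, "ry": 0, "rz": 0, "jaw": 0.3}
    - {"tx": 0, "ty": 0, "tz": 0, "rx": 0, "ry": 0, "rz": 0, "jaw": 0.3}

```text
time_s: 19.65
position: [0.5895, -0.0178, 0.102]
tool_rot: [[0.065, 0.998, -0.025], [0.998, -0.065, 0.005], [0.004, -0.026, -1.0]]
ft_force: [0.6, 0.2, 0.3]
grip_width: 0.0556
```

Run:
```python
from h import *
w=snap("wrist","w20"); d=snap("scene","s20")
o=env.observe();print(o["time_s"],o["position"],o["ft_force"],o["grip_width"])
a=cv2.resize(cv2.imread("pics/w20.png")[150:310,180:390],(525,400));b=cv2.resize(cv2.imread("pics/s20.png")[140:230,200:290],(275,275));b=np.vstack([b,np.zeros((125,275,3),np.uint8)])
cv2.imwrite("pics/c20.png",np.hstack([a,b]))
```

```text
19.75 [ 0.58954511 -0.01778681  0.10207619] [-0.0571129   0.59124049  0.60156564] 0.055373652669629514
```

View pics/c20.png

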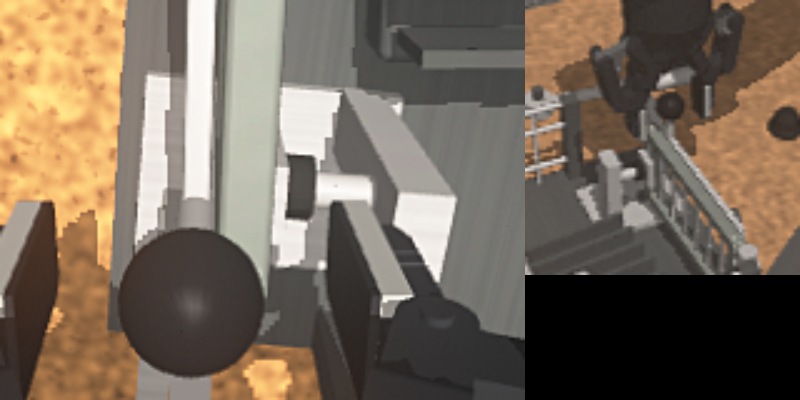

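apply_moves:
  plan:
    - {"tx": 0, "ty": 0, "tz": 20, "rx": 0, "ry": 0, "rz": 0, "jaw": 0.4}
    - {"tx": 0, "ty": 0, "tz": 45, "rx": 0, "ry": 0, "rz": 0, "jaw": 0.4}
    - {"tx": 0, "ty": 0, "tz": 80, "rx": 0, "ry": 0, "rz": 0, "jaw": 0.4}
    - {"tx": -20, "ty": 0, "tz": 120, "rx": 0, "ry": 0, "rz": 0, "jaw": 0.4}
    - {"tx": -60, "ty": 0, "tz": 130, "rx": 0, "ry": 0, "rz": 0, "jaw": 0.4}
    - {"tx": -100, "ty": 0, "tz": 140, "rx": 0, "ry": 0, "rz": 0, "jaw": 0.4}
    - {"tx": -100, "ty": 0, "tz": 140, "rx": 0, "ry": 0, "rz": 0, "jaw": 0.4}
    - {"tx": -100, "ty": 0, "tz": 140, "rx": 0, "ry": 0, "rz": 0, "jaw": 0.4}

```text
time_s: 20.55
position: [0.4894, -0.0178, 0.2427]
tool_rot: [[0.066, 0.998, -0.024], [0.998, -0.065, 0.005], [0.003, -0.024, -1.0]]
ft_force: [-0.4, -0.6, -0.4]
grip_width: 0.0598
```

Run:
```python
from h import *
w=snap("wrist","w21"); d=snap("scene","s21"); t=snap("top","t21")
o=env.observe();print(o["time_s"],o["position"],o["ft_force"],o["grip_width"])
cv2.imwrite("pics/w21b.png",cv2.resize(cv2.imread("pics/w21.png"),(800,600)))
zoom("s21","s21z",(190,130,310,230),6)
```

```text
20.7 [ 0.49018071 -0.01790193  0.24156212] [ 0.12584818  0.56717973 -0.06753116] 0.059782904605658195
```

View pics/w21b.png

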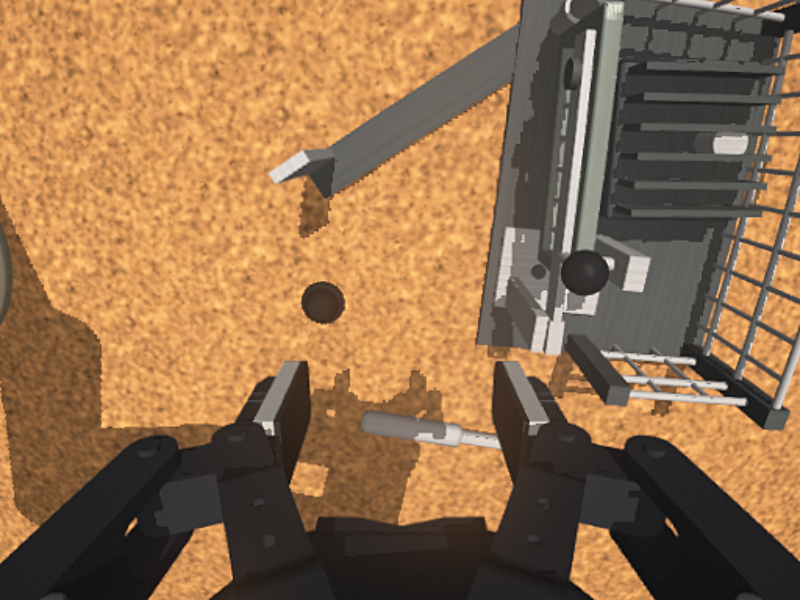

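View pics/s21z.png

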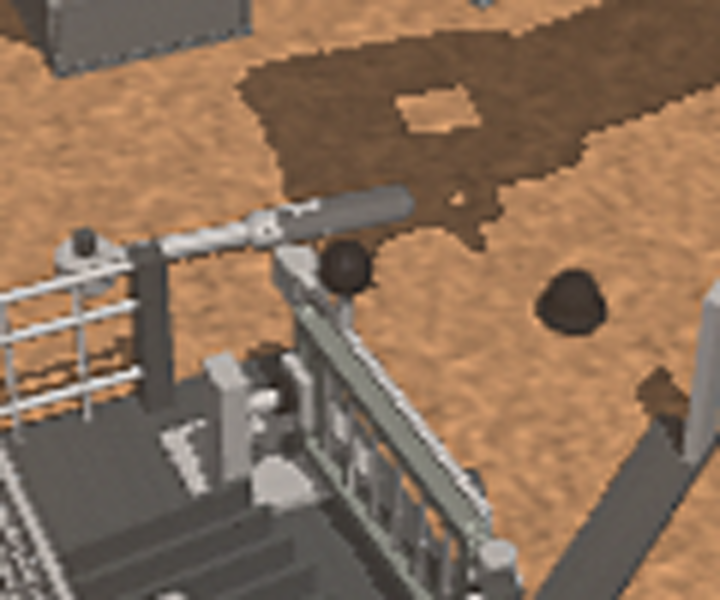

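View pics/t21.png

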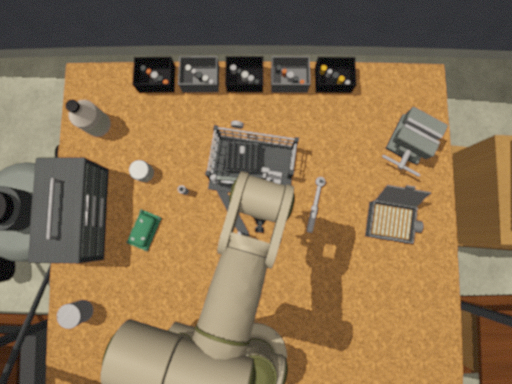

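Run:
```python
from h import *
zoom("w21","w21z",(300,120,430,250),6)
w=env.get_image("wrist")
print("knob",onz(w,584/1.5625,271/1.5625,.15))
r=.160;
for g in (-.05,-.06,-.07,-.08): 
    print(g,knob(g,0.0))
```

```text
knob [ 0.59072794 -0.01790219  0.15      ]
-0.05 [ 0.58984728 -0.01881278]
-0.06 [ 0.59143166 -0.01906139]
-0.07 [ 0.59301845 -0.01929414]
-0.08 [ 0.59460749 -0.01951102]
```

View pics/w21z.png

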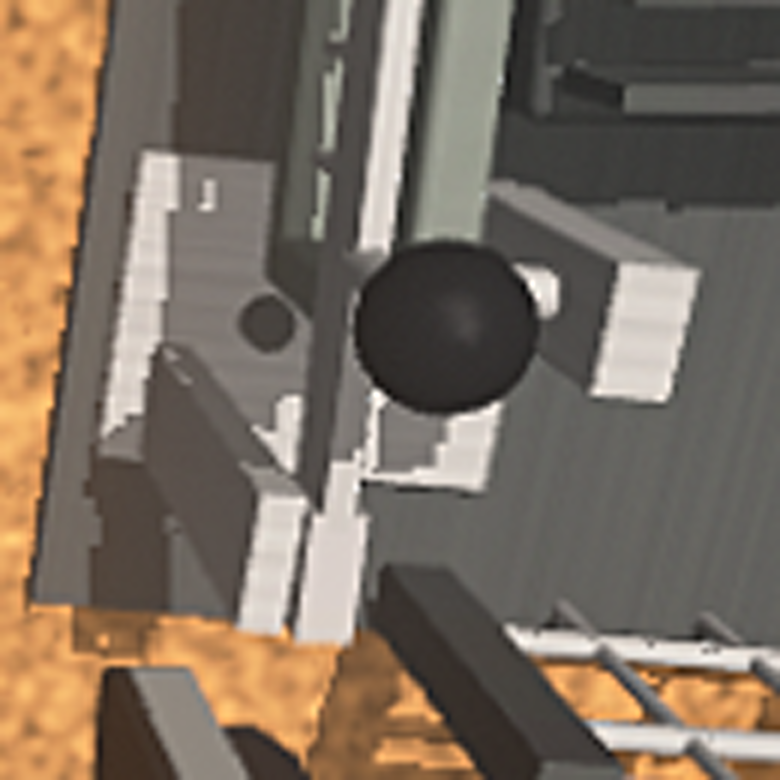

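The zoomed view shows the bar level. The nose lies on the pen side of the tooth, against it. The gate is shut at about -0.055 rad and the buffer rod is still compressed. The robot is clear of everything, so I am handing the job in.

Run:
```python
from h import *
a=cv2.imread("pics/t21.png").astype(int);b=cv2.imread("pics/top0.png").astype(int)
d=np.abs(a-b).max(2)
for n,(x0,y0,x1,y1) in dict(cover=(120,205,165,255),tin=(125,155,160,190),socket=(172,180,192,200),filt=(360,180,435,250)).items(): print(n,(d[y0:y1,x0:x1]>60).sum())
print(env.close_job())
```

```text
cover 0
tin 0
socket 0
filt 0
the job is handed in; nothing more can be done
None
```

The gate is shut and latched, with the nose down behind the shut catch and holding the gate against the buffer. I handed the job in at about 21 s of the 58 s allowed; it gave no verdict.

**What I did**
- I found the knob, hinge and catch tooth in the camera images.
- I pinched the knob, lifted the bar to about 0.25 rad and swung the gate shut.
- I felt the buffer touch and pressed it in about 5–7 mm. That was at most about 8.5 N on the striker by the wrist force, and about 7 N by the position and pictures.
- I lowered the bar to its stop, then eased the gate back until the force on the tool flipped, which meant the nose was on the tooth. Then I let go and backed away.

**Last checks**
- **Latch:** the bar looks level and the nose lies against the pen side of the tooth. The knob position puts the gate at about -0.055 rad.
- **Buffer:** the rod was still visibly pushed in, about 2 mm in the last clear view before letting go. I could not measure its force on the striker after that.
- **Clear of the scene:** the force on the tool reads about zero.
- **Bystanders:** the valve cover, tin, socket and filter housing show no change in the top view. The ratchet, primer bulb and cylinder head look unmoved, but I only judged those by eye.

**What went wrong or disagreed**
- The first grip slipped off the knob. The pictures showed the real fingertips about 25 mm short of the reported TCP, so I gripped again lower, and that held.
- The grip width read 24 mm on the 26 mm knob.
- Force and pictures differed by 1–2 mm on how far the buffer was pushed in.

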